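# Free and unship the jammed gate bar of a reagent rack

### The arm

A 6-joint arm with a two-finger parallel gripper is mounted at the origin on the work surface. World frame = base frame: x ahead of the robot, y to its left, z up, the work surface at z = 0. Lengths are in m, angles in rad, forces in N, time in s.
With the tool pointing down it reaches from about 0.375 to 0.975 m from the base axis. Payload 3.8 kg.
Tool frame: the origin (TCP) lies on the centre line of the jaws, within the pads' length; the fingertips stand 14 mm ahead of it and the grasp point (between the pads) lies 5 mm behind it; x points along the fingers, y is the direction in which the jaws open and shut, and the axes are right-handed (so a half turn about x gives the same grasp; the last joint's range is limited). The gripper opens to 85 mm and grips with 20 to 120 N. Pads are 22 mm wide; open, the fingers measure 114 mm over their backs; the gripper's body (76 mm by 85 mm) begins 54 mm behind the grasp point. The pads swing forward as they close: fully open they stand 13 mm farther back than shut.
Start: joints at [-1.255, 0.264, 1.604, -0, 1.274, -0.037], TCP at [0.233, -0.633, 0.245] pointing down, gripper open.
Joint ranges: [-2.63, 2.63], [-0.94, 2.18], [0.31, 2.57], [-1.31, 4.45], [0, 2.66], [-2.55, 2.55]. Speed limits (rad/s): [2.57, 2.57, 3.14, 3.14, 3.14, 3.14].

### API

Orientations are given as a rotation vector (axis times angle).
In Python, from workcell import bot gives the robot as it stands.
- The arm moves only by the shell command python3 -m creep 'ROWS' [FORCE]. ROWS is JSON, a list of rows, each an object with "grip": the finger opening in cm, from 0 to 8.54; "dp": the shift along the tool's x, y, z in cm, a list of three; "rotation": the turn, a rotation vector about the tool's x, y, z in rad, a list of three. A call has 1 to 5 rows; each row is the pose to reach, as a shift and turn from the pose commanded when the call began, along the tool's axes at that moment; what a row does not reach only later rows make up. A row lasts 1/12 s, in which the tool goes at most 41.7 mm and 7.16 degrees, less where a joint would pass 70% of its speed; a pose out of reach is approached as far as the arm can. A call with a gripper value outside its range is refused whole. The fingers move at their own pace and stop on an object; FORCE is the grip in N (left out, the last holds). Time passes only in rows, so rows that repeat a pose let the fingers close. It gives the time, the measured TCP pose, the force and the opening at its end, in the units of the state.
- bot.read_state(): the state, without advancing time (a new reading comes with each control period).
- bot.read_camera(name): name is "scene" or "top" or "wrist"; returns (picture, depth): 400x640x3 uint8, red, green, blue; 400x640 float32, m along the optical axis (not along the pixel's ray), 0 where there is no reading.
- bot.get_calibration(name): a dict with "fx", "fy", "cx", "cy" (pixels), "rvec" (rotation vector, rad) and "tvec" (3), from world to camera coordinates, as OpenCV has them. Camera axes: x right, y down, z forward; pixel columns grow to the right and rows downward; lengths in m; the calibration is good to about 2 mm. A picture is of the moment at which its call begins: read the wrist's pose just before it. get_calibration takes no time and is no camera call; for the wrist camera it gives the pose at the moment of the call.
- bot.finish_job(): hands the job in, once; it reports no verdict.
The state is a dict: "time": time; "q": joint angles; "joint_vel": joint speeds; "joint_torque": joint torques, N m; "tool_pos": TCP position; "tcp_rot": TCP orientation; "wrist_force": force on the tool from outside, world axes, zero at the start; "torque": the same for the moment, N m; "width": opening from 0.0 (shut) to 1.0 (fully open).
Only numpy, scipy, OpenCV 4.12 (cv2) and the standard library are available. Lean on these libraries where they do the work, as an engineer would, in place of code of your own. Each camera call takes 0.05 s, during which the arm holds its last target.

### The job

The light wooden gate bar across the front of the reagent rack is stuck: its thick part is pinched in the bracket at the end nearer the robot. Pick up the loose wooden block and with it knock the bar lengthwise, from that end, until the thick part is right out of the bracket (do not touch the bar with the fingers before it is free), and stand the block upright on the bench again. Then lift the bar out of both brackets, keeping it level, and lay it centred in the two uprights of the wooden rest, leaving the bottles and other things undisturbed.

Things in the scene. Friction and masses are not known exactly. Their poses are not given: they have to be found in the camera images.
- rack: Fixed two-tier wooden reagent rack, 226 mm wide (its y). Origin on the bench straight below the middle of the bar as first seated; x points from the open front into the rack, y along the bar. End panels behind the brackets begin at x 20 mm, bottles behind the bar at x 70 mm; under the bar between the brackets it is free down to the bench for x below 20 mm.
- jam_bracket (a point): On the floor of the open-topped U bracket that pinches the bar, at rack x 0, y 105, z 63 mm. 16 mm long in y; front cheek top 20 mm above this point. Its rear cheek is a sprung jaw (top 23 mm up), pressing the bar's thick part with about 7 N: 6 to 20 N lengthwise overcome it. Once the thick part is out the slot is 28 mm wide and the bar lies loose.
- plain_bracket (a point): On the floor of the other open-topped U bracket, at rack x 0, y -105, z 63 mm. 16 mm long in y, slot 31.5 mm wide, cheek tops 20 mm above this point.
- overhang (a point): Middle of the lower front edge of the rack's upper board, at rack x 18, y 0, z 150 mm; the board is 226 mm wide in y and runs back from here. Its front lip stands to z 194 mm, bottles on it to z 275 mm. It hangs over the place behind the bar: a tool taking the bar's middle must lean back about 40 degrees towards the rack's -x.
- bar: Loose light-wood bar along its y, 0.2 to 0.45 kg. Origin on its axis; its axes as the rack's; seated axis 75 mm above the bench. Ends at y -150 and +160 mm. Section 24 x 24 mm; middle (y -48 to 48) turned round, 24 mm across: grip there, centre of mass within 8 mm of the origin. At the start it lies at rack y 0 (2 mm either way). It drops off the bracket if driven over 40 mm.
- bar_end (a point): Centre of the bar's end face at bar y +160 mm, the face to knock towards the rack's -y.
- bar_thick (a point): Centre of the bar's thick part: bar y 95 to 115 mm, there 29 mm wide in x, 24 mm high. It has left the bracket once the bar's origin is 18 mm or more towards the rack's -y from the rack's origin.
- block: Loose wooden block standing on the bench: 36 mm (its x) by 70 mm (its y) by 56 mm high, 0.1 kg. Origin at the centre of its underside, z up.
- rest: Fixed wooden rest for the bar. Origin on the bench at the middle of its foot; the bar lies along its y (either way round). Foot 70 x 170 x 10 mm high. Two uprights 14 mm long in y, centred at y = -70 and +70 mm, with open-topped slots 34 mm wide in x, slot floor at z 43 mm, cheeks to z 59 mm, 46 mm wide outside. A bar lying in it has its axis 55 mm above the bench.
- jar_a: Bystander: amber bottle, 52 mm across, 105 mm high, on the rack's lower board behind the bar. Origin under its centre. Leave alone.
- jar_b: Bystander: white bottle, 56 mm across, 95 mm high, on the rack's lower board behind the bar. Origin under its centre. Leave alone.
- beaker: Bystander: glass beaker, 68 mm across, 85 mm high. Origin under its centre. Leave alone.
- stopper: Bystander: rubber stopper, 42 mm across, 30 mm high. Origin under its centre. Leave alone.
- dish: Bystander: white dish, 90 mm across, 16 mm high. Origin under its centre. Leave alone.
- wash: Bystander: white wash bottle, 74 mm across, 171 mm high with a bent spout up to 228 mm. Origin under its centre. Leave alone.
- tuberack: Bystander: small test-tube rack, 60 x 200 mm, 141 mm high with its tubes. Origin under its centre. Leave alone.
Things that resemble listed ones, but are neither listed nor needed, are in the scene too. Several things look just like the block: the one meant starts farthest to the robot's left.

How it is judged:
On the way, in this order (a step that is already met when the one before it is completed fails the run):
1. the block is pressed or knocked against the jammed bar (contact force between block and bar above 2 N).
2. the bar has been driven along until its thick part is out of the bracket, still lying in both brackets (y of bar in the frame of rack below -0.018 m and z of bar in the frame of rack below 0.08 m and contact force between the fingers and bar below 0.5 N), for 0.1 s.
3. the bar is held by the gripper, clear above both brackets (z of bar in the frame of rack above 0.097 m and contact force between the fingers and bar above 1 N), for 0.1 s.
At the end, for the whole second after the job is handed in: The bar lies still, let go, in both uprights of the rest, either way round: origin within 12 mm across, 22 mm along and 5 mm in height of its place (axis 55 mm up), parallel to the rest within 0.12 rad. The block stands upright (within 0.1 rad) and still on the bench, off the bar (x of bar in the frame of rest between -0.012 and 0.012 m and y of bar in the frame of rest between -0.022 and 0.022 m and z of bar in the frame of rest between 0.05 and 0.06 m and angle between the y axis of bar and the y axis of rest, either way round below 0.12 rad and linear speed of each of bar, block below 0.02 m/s and contact force between each of the fingers, block and bar below 0.1 N and height (world z) of block below 0.006 m and angle between block's own z axis and vertical below 0.1 rad); the robot touches nothing.
It fails at once if the fingers touch the bar while its thick part is still in the bracket (contact force between the fingers and bar above 1 N and y of bar in the frame of rack above -0.012 m and horizontal distance between bar and rack below 0.05 m and z of bar in the frame of rack below 0.085 m).
It fails at once if the bar is more than 0.2 rad out of level (angle between bar's own y axis and vertical below 1.3708 rad or angle between bar's own y axis and vertical above 1.7708 rad).
It fails at once if a bystander is moved more than 20 mm (distance of any of jar_a, jar_b, beaker, stopper, dish, wash, tuberack from where it was at the start of the episode above 0.02 m).
It fails at once if a bystander is knocked over (angle between any of jar_a, jar_b, beaker, stopper, dish, wash, tuberack's own z axis and vertical above 0.4 rad).
It also fails if it takes over 61 s, if anything falls off the work surface, if the arm or the gripper's body presses on something with over 40 N, if the wrist force passes 120 N, or if a joint passes its speed limit or range.

## Working session

There is one attempt and no reset: what is moved stays moved. The work goes in short steps, Python scripts to look and compute and a shell command to move; the robot and the scene stay as the last step left them, time stands still between calls to the robot, and variables do not carry over. Pictures are saved under pics/ and viewed, and the job is handed in when it is done.

```bash
ls; mkdir -p pics
cat > h.py <<'E'
import numpy as np,cv2
from workcell import bot
from scipy.spatial.transform import Rotation as R
def cal(n):
    c=bot.get_calibration(n);K=np.array([[c['fx'],0,c['cx']],[0,c['fy'],c['cy']],[0,0,1]]);return K,R.from_rotvec(np.ravel(c['rvec'])).as_matrix(),np.ravel(c['tvec'])
def ray(n,u,v,z,C=None):
    K,Rm,t=C or cal(n);o=-Rm.T@t;d=Rm.T@np.linalg.inv(K)@np.array([u,v,1.]);return o+d*(z-o[2])/d[2]
def pt(n,u,v,D,C=None):
    K,Rm,t=C or cal(n);d=D[int(v),int(u)];return Rm.T@(np.linalg.inv(K)@np.array([u,v,1.])*d-t)
def proj(n,p,C=None):
    K,Rm,t=C or cal(n);q=K@(Rm@np.asarray(p,float)+t);return q[:2]/q[2]
def snap(n,f,crop=None,s=1):
    C=cal(n);im,D=bot.read_camera(n);np.savez('pics/'+f+'.npz',im=im,D=D,K=C[0],R=C[1],t=C[2])
    o=im[...,::-1]
    if crop:o=o[crop[1]:crop[3],crop[0]:crop[2]]
    if s!=1:o=cv2.resize(o,None,fx=s,fy=s,interpolation=cv2.INTER_CUBIC)
    cv2.imwrite('pics/'+f+'.png',o);return im,D,C
def load(f):
    z=np.load('pics/'+f+'.npz');return z['im'],z['D'],(z['K'],z['R'],z['t'])
def st():
    s=bot.read_state();T=R.from_rotvec(s['tcp_rot']).as_matrix();print('t',round(s['time'],2),'pos',np.round(s['tool_pos'],4),'F',np.round(s['wrist_force'],1),'w',round(s['width'],3),'q',np.round(s['q'],2));print('axes x',np.round(T[:,0],3),'y',np.round(T[:,1],3),'z',np.round(T[:,2],3));return s,T
E
python3 - <<'E'
from h import *
st()
for n in('scene','top','wrist'):
    snap(n,n+'0');C=cal(n);print(n,np.round(-C[1].T@C[2],3),np.round(C[1][2],2),C[0][0,0])
E
```

```text
pics
t 0.0 pos [ 0.233  -0.6328  0.244 ] F [ 0.  -0.2  0.1] w 0.997 q [-1.25  0.26  1.61  0.    1.27 -0.04]
axes x [-0.001  0.002 -1.   ] y [ 0.346 -0.938 -0.002] z [-0.938 -0.346 -0.   ]
scene [ 1.019 -0.356  1.007] [-0.46  0.32 -0.83] 411.8323578260312
top [0.393 0.014 1.738] [ 0.07 -0.   -1.  ] 471.6454538682902
wrist [ 0.294 -0.611  0.373] [-0.24 -0.09 -0.97] 275.9431761284633
```

View pics/scene0.png

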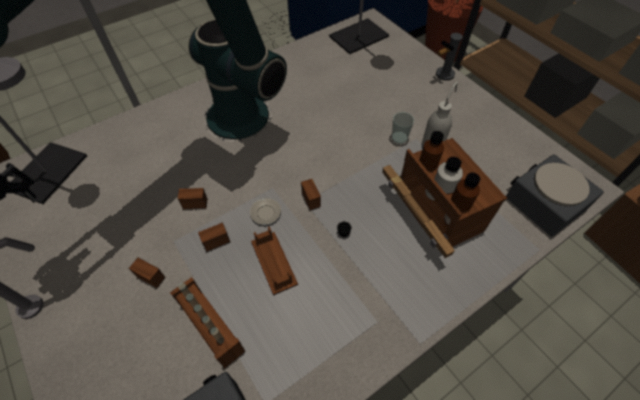

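View pics/top0.png

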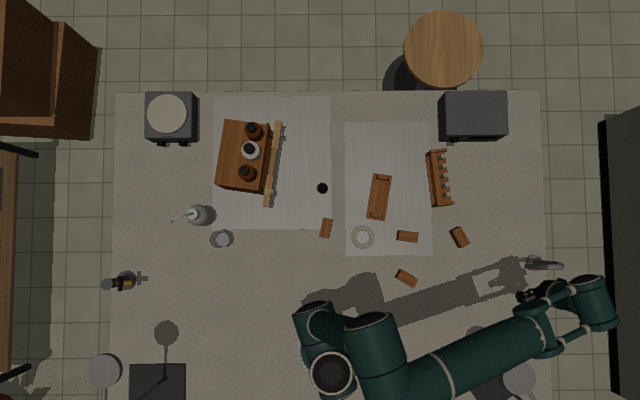

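Scene: the rack is at top-view (245,155), with the bar from (279,123) to (267,205). The rest is at (379,197). Candidates for the block (top view): (326,228), (407,237), (459,237) and (405,278). Robot's left is image left, so I choose (326,228), seen at (311,193) in the scene view. Next I'll take close crops and measure.

Run:
```python
from h import *
im,D,C=load('top0')
g=lambda a:np.clip((a/255.)**0.6*255,0,255).astype(np.uint8)
cv2.imwrite('pics/tc.png',cv2.resize(g(im[110:260,200:460,::-1]),None,fx=3,fy=3,interpolation=cv2.INTER_CUBIC))
im2,D2,C2=load('scene0')
cv2.imwrite('pics/sc.png',cv2.resize(g(im2[100:300,230:510,::-1]),None,fx=2.8,fy=2.8,interpolation=cv2.INTER_CUBIC))
for n,u,v in [('blk',326,228),('b2',407,237),('b3',459,237),('b4',405,278),('barnear',268,200),('barfar',278,130),('restmid',379,197),('stopper',322,188),('dish',362,237),('beaker',221,239),('wash',205,213)]:
    print(n,np.round(pt('top',u,v,D,C),3))
```

```text
blk [0.429 0.009 0.058]
b2 [ 0.395 -0.28   0.053]
b3 [ 0.393 -0.463  0.059]
b4 [ 0.25  -0.269  0.057]
barnear [0.528 0.212 0.085]
barfar [0.777 0.177 0.087]
restmid [ 0.542 -0.187  0.007]
stopper [0.575 0.022 0.031]
dish [ 0.396 -0.123  0.001]
beaker [0.393 0.395 0.002]
wash [0.482 0.425 0.116]
```

View pics/tc.png

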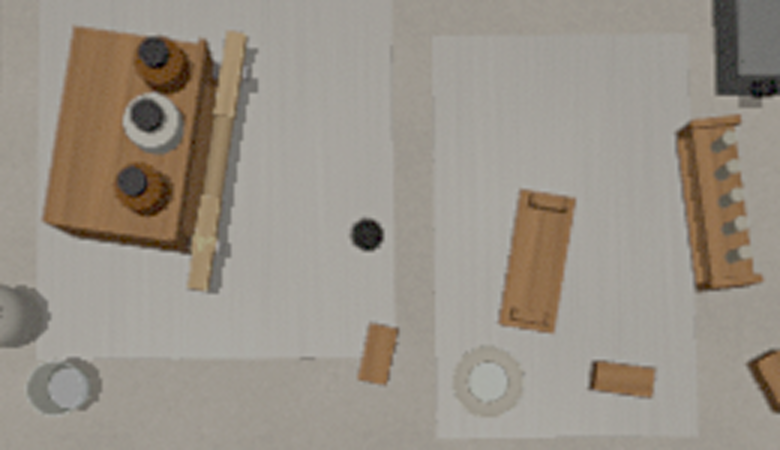

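View pics/sc.png

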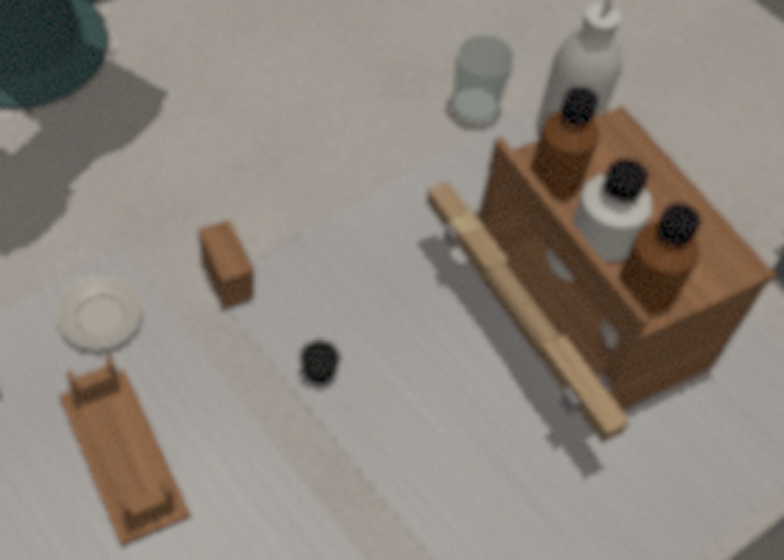

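The close crop shows the chosen block at tc (378,353), standing alone beside the mat edge. The bar is light wood along the rack front and the rest is at tc (537,260). Now to measure them by mask and depth, checking against a second view.

```bash
cat > m.py <<'E'
from h import *
def cloud(f,box=None):
    im,D,C=load(f);K,Rm,t=C
    v,u=np.mgrid[0:400,0:640];P=np.stack([(u-K[0,2])/K[0,0]*D,(v-K[1,2])/K[1,1]*D,D],-1)
    W=(P-t)@Rm; W[D==0]=np.nan
    return im,W
def rect(p):
    r=cv2.minAreaRect((p[:,:2]*1000).astype(np.float32));return r
E
python3 - <<'E'
from m import *
for f in('top0','scene0'):
    im,W=cloud(f);hsv=cv2.cvtColor(im,cv2.COLOR_RGB2HSV)
    x,y,z=W[...,0],W[...,1],W[...,2]
    def sel(b,extra=True):
        m=(x>b[0])&(x<b[1])&(y>b[2])&(y<b[3])&(z>b[4])&(z<b[5])&extra;return W[m],im[m],m
    p,c,m=sel((.38,.48,-.04,.05,.045,.075));r=rect(p);print(f,'block',r,np.percentile(p[:,2],[10,50,90]),len(p))
    p,c,m=sel((.44,.86,.1,.26,.076,.1),hsv[...,2]>100);
    print('bar n',len(p),np.percentile(p[:,2],[10,50,90]),rect(p)) if len(p)>10 else print('bar none')
    p,c,m=sel((.42,.68,-.27,-.1,.003,.02),hsv[...,1]>90);print('foot',len(p),np.median(p[:,2]),rect(p))
    p,c,m=sel((.42,.68,-.27,-.1,.045,.08));print('cheeks',len(p),np.median(p[:,2]),rect(p))
    for a,b,n in((190,268,'bnear'),):
        print(im[v:=200,268],hsv[200,268],hsv[165,272],hsv[228,326])
E
```

```text
top0 block ((430.83172607421875, 11.526580810546875), (35.754825592041016, 69.86058807373047), 77.40801239013672) [0.05033709 0.05554573 0.0600764 ] 195
bar n 473 [0.08130998 0.08666    0.09168399] ((661.0070190429688, 196.95846557617188), (28.829214096069336, 309.7661437988281), 81.17056274414062)
foot 662 0.009097785145310731 ((544.1959228515625, -185.8708038330078), (68.42833709716797, 170.12527465820312), 80.22071838378906)
cheeks 47 0.05576579802565043 ((543.971923828125, -185.1432342529297), (45.78879165649414, 151.08444213867188), 79.86463928222656)
[118  93  60] [ 17 125 118] [ 16 124 109] [ 14 165 102]
scene0 block ((434.2148742675781, 10.358915328979492), (35.77043151855469, 71.42469787597656), 77.01870727539062) [0.05209434 0.05581014 0.05852901] 280
bar n 594 [0.08508789 0.08739646 0.08956297] ((662.1420288085938, 199.2947998046875), (24.87656593322754, 309.0565490722656), 81.2406005859375)
foot 1236 0.010494349140517441 ((522.7471313476562, -189.80819702148438), (228.29515075683594, 119.1566390991211), 10.127398490905762)
cheeks 129 0.05452236225561297 ((516.6190185546875, -194.5067596435547), (222.42640686035156, 101.99191284179688), 13.467018127441406)
[126 119 105] [ 20  43 126] [ 17  36 114] [ 16  25 113]
```

```bash
cat >> h.py <<'E'
def frame(z,lean=0,rx=None):
    # tool z along horizontal z dir, x down leaning
    z=np.append(z,0);z/=np.linalg.norm(z);n=np.cross([0,0,1.],z) # left of z
    x=np.array([0,0,-1.])*np.cos(lean)+n*np.sin(lean);return np.stack([x,np.cross(z,x),z],1)
def go(p,G=None):
    s,T=st();dp=T.T@(np.asarray(p)-s['tool_pos'])*100
    print('dp cm',np.round(dp,2)); 
    if G is not None:print('rot',np.round(R.from_matrix(T.T@G).as_rotvec(),3))
E
python3 - <<'E'
from m import *
im,W=cloud('top0');m=(W[...,0]>.3)&(W[...,1]<-.3)&(W[...,1]>-.46)&(W[...,0]>.43)&(W[...,2]>.03)
p=W[m];print('tuberack',rect(p),p[:,2].max())
go((.4325,.011,.16),frame((.976,-.218)))
E
```

```text
tuberack ((705.0847778320312, -406.6382751464844), (97.41453552246094, 404.5975036621094), 84.29961395263672) 0.14896179998836112
t 0.15 pos [ 0.233  -0.6329  0.2442] F [-0.8 -1.   0.2] w 0.997 q [-1.25  0.26  1.61 -0.    1.27 -0.04]
axes x [-0.001  0.002 -1.   ] y [ 0.346 -0.938 -0.002] z [-0.938 -0.346 -0.   ]
dp cm [  8.52 -53.51 -40.97]
rot [-2.569e+00 -2.000e-03  1.000e-03]
```

```bash
python3 -m creep '[{"grip":8.5,"dp":[0,-53.5,-41],"rotation":[-1,0,0]},{"grip":8.5,"dp":[0,-53.5,-41],"rotation":[-1,0,0]},{"grip":8.5,"dp":[0,-53.5,-41],"rotation":[-1,0,0]},{"grip":8.5,"dp":[0,-53.5,-41],"rotation":[-1,0,0]},{"grip":8.5,"dp":[0,-53.5,-41],"rotation":[-1,0,0]}]'
python3 -c "
from h import *
go((.4325,.011,.2),frame((.976,-.218)))"
```

```text
time: 0.57
tool_pos: [0.295, -0.4325, 0.2447]
tcp_rot: [1.628, 0.872, -1.628]
wrist_force: [0.1, 0.3, 0.1]
width: 0.993
t 0.57 pos [ 0.295  -0.4325  0.2447] F [0.1 0.3 0.1] w 0.993 q [-1.02 -0.02  1.92  0.    1.24 -0.43]
axes x [-0.     0.001 -1.   ] y [ 0.832 -0.554 -0.001] z [-0.554 -0.832 -0.001]
dp cm [  4.5  -13.14 -44.53]
rot [-1.939e+00 -1.000e-03 -0.000e+00]
```

```bash
python3 -m creep '[{"grip":8.5,"dp":[0,-13.1,-44.5],"rotation":[-1,0,0]},{"grip":8.5,"dp":[0,-13.1,-44.5],"rotation":[-1,0,0]},{"grip":8.5,"dp":[0,-13.1,-44.5],"rotation":[-1,0,0]},{"grip":8.5,"dp":[0,-13.1,-44.5],"rotation":[-1,0,0]},{"grip":8.5,"dp":[0,-13.1,-44.5],"rotation":[-1,0,0]}]'
python3 -c "
from h import *
go((.4325,.011,.2),frame((.976,-.218)))"
```

```text
time: 0.98
tool_pos: [0.3578, -0.2339, 0.2451]
tcp_rot: [1.182, 1.227, -1.181]
wrist_force: [1.4, -0.2, -0.0]
width: 1.001
t 0.98 pos [ 0.3578 -0.2339  0.2451] F [ 1.4 -0.2 -0. ] w 1.001 q [-0.64 -0.22  2.1   0.    1.26 -0.67]
axes x [ 0.  0. -1.] y [0.999 0.037 0.   ] z [ 0.037 -0.999 -0.   ]
dp cm [  4.51   8.38 -24.19]
rot [-1.314  0.    -0.   ]
```

```bash
python3 -m creep '[{"grip":8.5,"dp":[4.5,8.4,-24.2],"rotation":[-1.31,0,0]},{"grip":8.5,"dp":[4.5,8.4,-24.2],"rotation":[-1.31,0,0]},{"grip":8.5,"dp":[4.5,8.4,-24.2],"rotation":[-1.31,0,0]},{"grip":8.5,"dp":[4.5,8.4,-24.2],"rotation":[-1.31,0,0]},{"grip":8.5,"dp":[4.5,8.4,-24.2],"rotation":[-1.31,0,0]}]'
python3 -c "
from h import *
go((.4325,.011,.2),frame((.976,-.218)))"
```

```text
time: 1.4
tool_pos: [0.4189, -0.0379, 0.209]
tcp_rot: [0.708, 1.451, -0.708]
wrist_force: [0.9, -1.0, -0.4]
width: 0.996
t 1.4 pos [ 0.4189 -0.0379  0.209 ] F [ 0.9 -1.  -0.4] w 0.996 q [-0.15 -0.21  2.16 -0.    1.19 -0.81]
axes x [ 0.001 -0.    -1.   ] y [0.788 0.616 0.001] z [ 0.616 -0.788  0.001]
dp cm [ 0.91  4.08 -3.02]
rot [-0.688  0.001 -0.   ]
```

```bash
python3 -m creep '[{"grip":8.5,"dp":[0.9,4.1,-3],"rotation":[-0.69,0,0]},{"grip":8.5,"dp":[0.9,4.1,-3],"rotation":[-0.69,0,0]},{"grip":8.5,"dp":[0.9,4.1,-3],"rotation":[-0.69,0,0]},{"grip":8.5,"dp":[0.9,4.1,-3],"rotation":[-0.69,0,0]},{"grip":8.5,"dp":[0.9,4.1,-3],"rotation":[-0.69,0,0]}]'
python3 -m creep '[{"grip":8.5,"dp":[0,0,0],"rotation":[-0.1,0,0]},{"grip":8.5,"dp":[0,0,0],"rotation":[-0.1,0,0]},{"grip":8.5,"dp":[0,0,0],"rotation":[-0.1,0,0]}]'
python3 -c "
from h import *
go((.4325,.011,.2),frame((.976,-.218)))
snap('wrist','w1')"
```

```text
time: 1.82
tool_pos: [0.4328, 0.0096, 0.1998]
tcp_rot: [0.22, 1.56, -0.221]
wrist_force: [-0.5, -0.2, 0.7]
width: 0.995
time: 2.07
tool_pos: [0.4329, 0.0089, 0.2]
tcp_rot: [0.15, 1.566, -0.15]
wrist_force: [0.4, -0.3, -0.2]
width: 0.998
t 2.07 pos [0.4329 0.0089 0.2   ] F [ 0.4 -0.3 -0.2] w 0.998 q [-0.04 -0.17  2.15  0.    1.17 -1.42]
axes x [-0.  0. -1.] y [ 0.19   0.982 -0.   ] z [ 0.982 -0.19  -0.   ]
dp cm [ 0.    0.2  -0.08]
rot [ 0.028 -0.     0.   ]
```

View pics/w1.png

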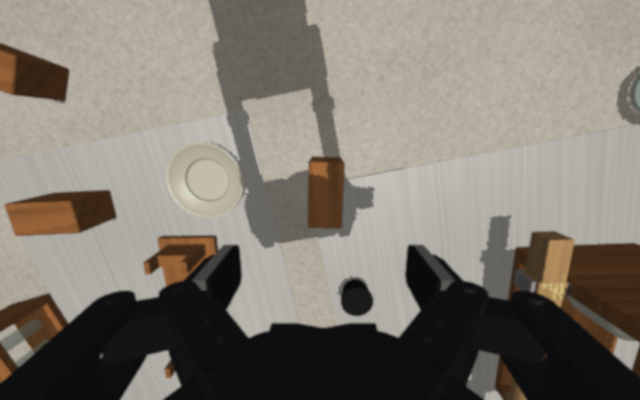

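The wrist view shows the block at (326,195), centred between the jaws (about 238 and 408). The bar's near end is at (551,250). Using this as the second view.

Run:
```python
from m import *
im,W=cloud('w1');x,y,z=W[...,0],W[...,1],W[...,2];h=cv2.cvtColor(im,cv2.COLOR_RGB2HSV)
p=W[(x>.38)&(x<.48)&(y>-.04)&(y<.05)&(z>.048)&(z<.07)&(h[...,1]>90)];print(rect(p),np.median(p[:,2]),len(p))
p=W[(x>.48)&(x<.6)&(y>.17)&(y<.25)&(z>.078)&(z<.095)];print(rect(p),np.median(p[:,2]),len(p))
```

```text
((432.0272521972656, 10.91047477722168), (34.84938049316406, 69.69731903076172), 77.41304779052734) 0.05595118279725106 2279
((545.607177734375, 226.39820861816406), (53.025516510009766, 72.31585693359375), 74.0647964477539) 0.08680791295674053 2451
```

```bash
python3 -m creep '[{"grip":8.5,"dp":[4,0.2,-0.1],"rotation":[0.028,0,0]},{"grip":8.5,"dp":[8,0.2,-0.1],"rotation":[0.028,0,0]},{"grip":8.5,"dp":[12,0.2,-0.1],"rotation":[0.028,0,0]},{"grip":7,"dp":[15,0.2,-0.1],"rotation":[0.028,0,0]},{"grip":6,"dp":[16.6,0.2,-0.1],"rotation":[0.028,0,0]}]' 80
python3 -m creep '[{"grip":4.5,"dp":[0,0,0],"rotation":[0,0,0]},{"grip":4.5,"dp":[0,0,0],"rotation":[0,0,0]},{"grip":4.5,"dp":[0,0,0],"rotation":[0,0,0]}]'
python3 -c "
from h import *
st();snap('wrist','w2')"
```

```text
time: 2.53
tool_pos: [0.429, 0.011, 0.0304]
tcp_rot: [0.172, 1.57, -0.173]
wrist_force: [-0.6, 0.4, 0.2]
width: 0.743
time: 2.78
tool_pos: [0.4338, 0.0109, 0.0355]
tcp_rot: [0.171, 1.562, -0.171]
wrist_force: [-0.4, -0.5, -0.3]
width: 0.525
t 2.78 pos [0.4338 0.0109 0.0355] F [-0.4 -0.5 -0.3] w 0.525 q [-0.03  0.05  2.29  0.    0.8  -1.39]
axes x [ 0.002 -0.    -1.   ] y [0.216 0.976 0.   ] z [ 0.976 -0.216  0.002]
```

View pics/w2.png

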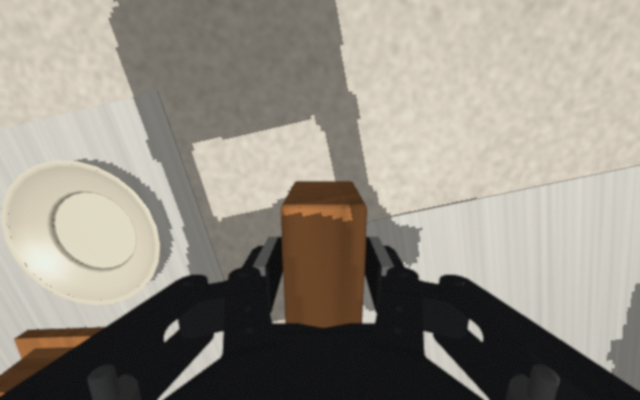

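The block sits centred between the pads (282–366). Closing.

```bash
python3 -m creep '[{"grip":2.5,"dp":[0,0,0],"rotation":[0,0,0]},{"grip":2.5,"dp":[0,0,0],"rotation":[0,0,0]},{"grip":2.5,"dp":[0,0,0],"rotation":[0,0,0]},{"grip":2.5,"dp":[0,0,0],"rotation":[0,0,0]},{"grip":2.5,"dp":[0,0,0],"rotation":[0,0,0]}]' 80
python3 -c "
from h import *
import numpy as np
# pre-contact: block front face 25 mm short of the bar end; block centre = TCP
f=np.array([.988,-.153]);end=np.array([.5083,.2218]);p=end-f*(.035+.03)
print(p);go((*p,.072),frame(f))"
```

```text
time: 3.25
tool_pos: [0.4348, 0.0109, 0.0364]
tcp_rot: [0.171, 1.559, -0.17]
wrist_force: [-0.2, -0.6, 7.1]
width: 0.409
[0.44408  0.231745]
t 3.25 pos [0.4348 0.0109 0.0364] F [-0.2 -0.6  7.1] w 0.409 q [-0.03  0.05  2.29 -0.    0.8  -1.39]
axes x [ 0.005 -0.    -1.   ] y [0.215 0.977 0.001] z [ 0.977 -0.215  0.005]
dp cm [-3.56 21.77 -3.84]
rot [-0.063  0.005 -0.001]
```

```bash
python3 -m creep '[{"grip":2.5,"dp":[-3.6,0,0],"rotation":[0,0,0]},{"grip":2.5,"dp":[-3.6,4,-0.7],"rotation":[-0.06,0.005,0]},{"grip":2.5,"dp":[-3.6,8,-1.4],"rotation":[-0.06,0.005,0]},{"grip":2.5,"dp":[-3.6,12,-2.1],"rotation":[-0.06,0.005,0]},{"grip":2.5,"dp":[-3.6,16,-2.8],"rotation":[-0.06,0.005,0]}]' 80
python3 -m creep '[{"grip":2.5,"dp":[0,3,-0.5],"rotation":[0,0,0]},{"grip":2.5,"dp":[0,5.8,-1],"rotation":[0,0,0]},{"grip":2.5,"dp":[0,5.8,-1],"rotation":[0,0,0]},{"grip":2.5,"dp":[0,5.8,-1],"rotation":[0,0,0]},{"grip":2.5,"dp":[0,5.8,-1],"rotation":[0,0,0]}]'
python3 -c "
from h import *
f=np.array([.988,-.153]);end=np.array([.5083,.2218]);p=end-f*(.035+.03)
go((*p,.072),frame(f))
snap('wrist','w3');snap('top','t3',(200,100,420,280),3);snap('scene','s3',(300,80,520,280),3)"
```

```text
time: 3.67
tool_pos: [0.44, 0.1748, 0.0714]
tcp_rot: [0.125, 1.57, -0.123]
wrist_force: [1.1, -0.7, -1.5]
width: 0.413
time: 4.08
tool_pos: [0.4384, 0.2318, 0.0703]
tcp_rot: [0.123, 1.573, -0.123]
wrist_force: [0.4, 0.8, -1.5]
width: 0.411
t 4.08 pos [0.4384 0.2318 0.0703] F [ 0.4  0.8 -1.5] w 0.411 q [ 0.43  0.11  2.14  0.    0.9  -0.98]
axes x [-0.005  0.    -1.   ] y [ 0.155  0.988 -0.   ] z [ 0.988 -0.155 -0.005]
dp cm [-0.17  0.08  0.56]
rot [-0.002 -0.005  0.   ]
```

View pics/w3.png

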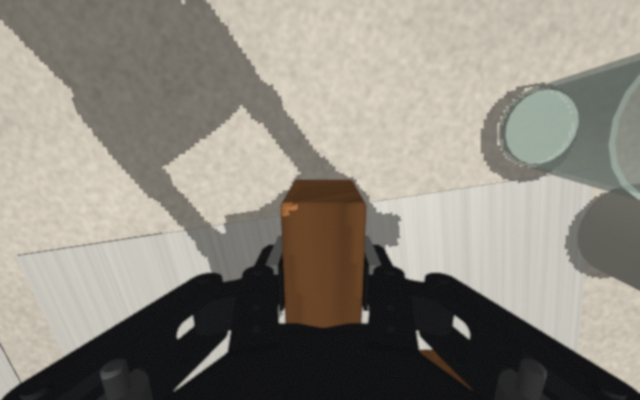

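View pics/s3.png

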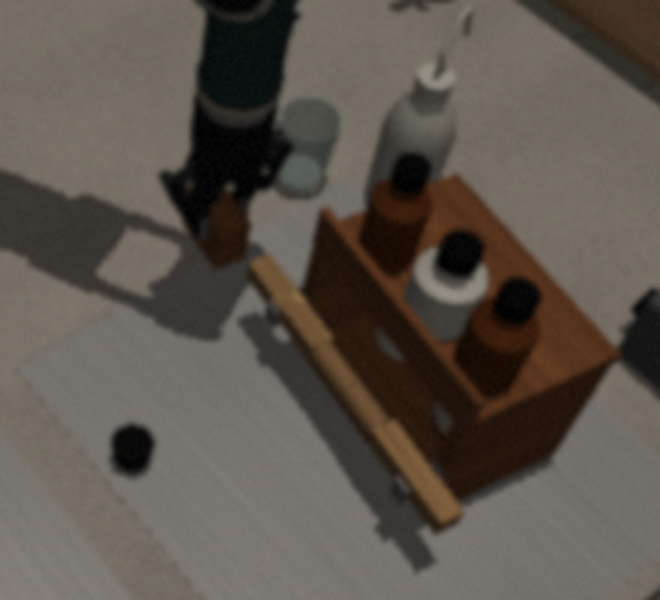

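View pics/t3.png

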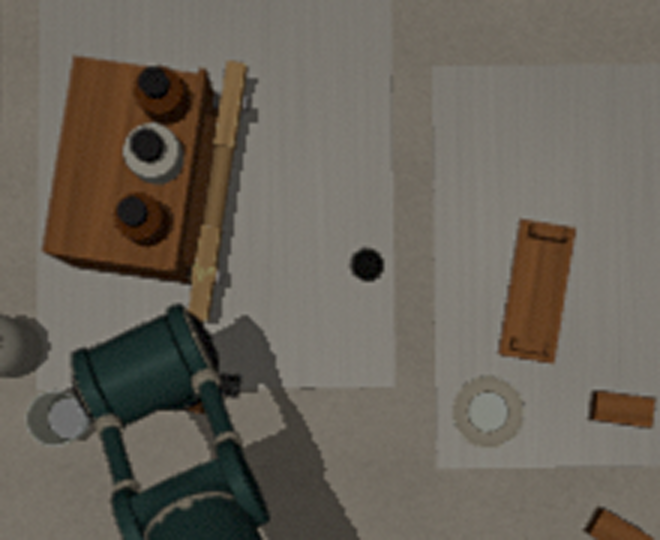

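The block is upright, in line with the bar and about 35 mm short of its end. Approaching.

```bash
python3 -m creep '[{"grip":2.5,"dp":[-0.2,0.1,0.8],"rotation":[0,-0.005,0]},{"grip":2.5,"dp":[-0.2,0.1,1.6],"rotation":[0,-0.005,0]},{"grip":2.5,"dp":[-0.2,0.1,2.2],"rotation":[0,-0.005,0]},{"grip":2.5,"dp":[-0.2,0.1,2.8],"rotation":[0,-0.005,0]},{"grip":2.5,"dp":[-0.2,0.1,3],"rotation":[0,-0.005,0]}]' 100
python3 -m creep '[{"grip":2.5,"dp":[0,0,0.3],"rotation":[0,0,0]},{"grip":2.5,"dp":[0,0,0.6],"rotation":[0,0,0]},{"grip":2.5,"dp":[0,0,0.9],"rotation":[0,0,0]},{"grip":2.5,"dp":[0,0,1.2],"rotation":[0,0,0]},{"grip":2.5,"dp":[0,0,1.5],"rotation":[0,0,0]}]'
python3 -c "
from h import *
st();snap('scene','s4',(300,80,520,280),3);snap('top','t4')"
```

```text
time: 4.65
tool_pos: [0.4702, 0.2281, 0.0724]
tcp_rot: [0.124, 1.566, -0.123]
wrist_force: [-0.0, 0.2, -1.3]
width: 0.409
time: 5.07
tool_pos: [0.4785, 0.2263, 0.071]
tcp_rot: [0.123, 1.578, -0.125]
wrist_force: [-14.8, 4.1, 6.1]
width: 0.41
t 5.07 pos [0.4785 0.2263 0.071 ] F [-14.8   4.1   6.1] w 0.41 q [ 0.39  0.17  2.07  0.    0.91 -1.02]
axes x [-0.011 -0.    -1.   ] y [ 0.157  0.988 -0.002] z [ 0.988 -0.157 -0.01 ]
```

View pics/s4.png

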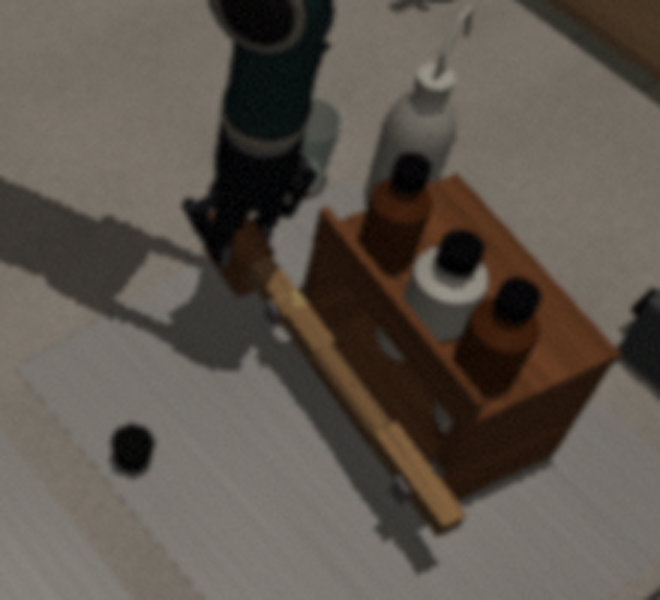

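Contact, at about 15 N with the bar not yet visibly moved. Pushing on slowly.

```bash
python3 -m creep '[{"grip":2.5,"dp":[0,0,0.3],"rotation":[0,0,0]},{"grip":2.5,"dp":[0,0,0.6],"rotation":[0,0,0]},{"grip":2.5,"dp":[0,0,0.9],"rotation":[0,0,0]},{"grip":2.5,"dp":[0,0,1.2],"rotation":[0,0,0]},{"grip":2.5,"dp":[0,0,1.4],"rotation":[0,0,0]}]'
python3 -c "
from h import *
st();snap('scene','s5',(300,80,520,280),3)
from m import *
for f in('s4','s5'):
    im,W=cloud(f);hsv=cv2.cvtColor(im,cv2.COLOR_RGB2HSV);x,y,z=W[...,0],W[...,1],W[...,2]
    p=W[(x>.7)&(x<.9)&(y>.14)&(y<.22)&(z>.078)&(z<.1)];print(f,rect(p), (p[:,:2]@[.988,-.153]).max())
im,W=cloud('scene0');x,y,z=W[...,0],W[...,1],W[...,2]
p=W[(x>.7)&(x<.9)&(y>.14)&(y<.22)&(z>.078)&(z<.1)];print((p[:,:2]@[.988,-.153]).max())
"
```

```text
time: 5.58
tool_pos: [0.4937, 0.224, 0.071]
tcp_rot: [0.122, 1.574, -0.124]
wrist_force: [-1.5, 0.1, -2.0]
width: 0.409
t 5.58 pos [0.4937 0.224  0.071 ] F [-1.5  0.1 -2. ] w 0.409 q [ 0.38  0.19  2.04  0.    0.91 -1.04]
axes x [-0.007 -0.001 -1.   ] y [ 0.156  0.988 -0.002] z [ 0.988 -0.156 -0.007]
s4 ((760.2837524414062, 189.2935028076172), (119.97704315185547, 56.4390983581543), 0.8946561813354492) 0.7831684875273338
s5 ((768.046875, 190.32656860351562), (59.39588928222656, 135.932373046875), 88.04430389404297) 0.7985556223357401
0.7803257880195569
```

```bash
python3 -m creep '[{"grip":2.5,"dp":[0,0,0.3],"rotation":[0,0,0]},{"grip":2.5,"dp":[0,0,0.5],"rotation":[0,0,0]},{"grip":2.5,"dp":[0,0,0.7],"rotation":[0,0,0]},{"grip":2.5,"dp":[0,0,0.8],"rotation":[0,0,0]},{"grip":2.5,"dp":[0,0,0.8],"rotation":[0,0,0]}]'
python3 -c "
from h import *
st();snap('scene','s6',(300,80,520,280),3)
from m import *
im,W=cloud('s6');x,y,z=W[...,0],W[...,1],W[...,2]
p=W[(x>.7)&(x<.9)&(y>.14)&(y<.22)&(z>.078)&(z<.1)];print((p[:,:2]@[.988,-.153]).max())
"
```

```text
time: 6.05
tool_pos: [0.5056, 0.2225, 0.0722]
tcp_rot: [0.123, 1.567, -0.123]
wrist_force: [-0.8, 0.6, -1.9]
width: 0.408
t 6.05 pos [0.5056 0.2225 0.0722] F [-0.8  0.6 -1.9] w 0.408 q [ 0.37  0.21  2.02 -0.    0.91 -1.04]
axes x [ 0.  0. -1.] y [0.156 0.988 0.   ] z [ 0.988 -0.156  0.   ]
0.8101659561523359
```

View pics/s6.png

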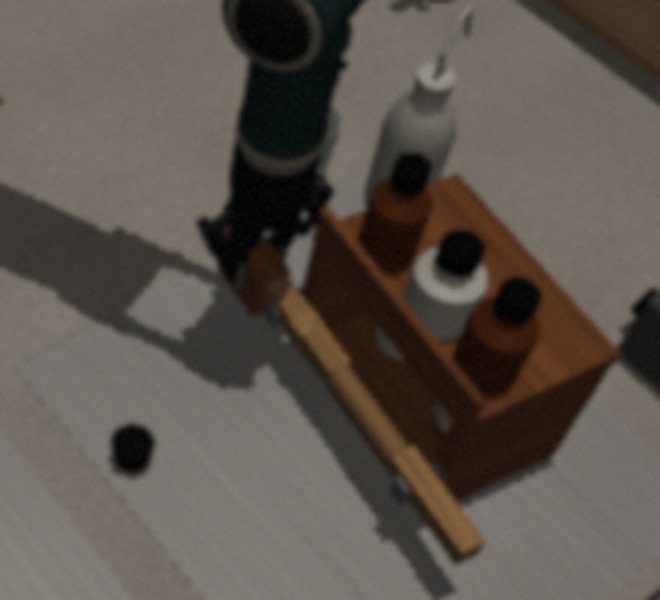

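The bar has moved about 30 mm (window 18–40), its thick part is clear of the bracket, and it still lies in both brackets. Backing off to set the block down.

```bash
python3 -m creep '[{"grip":2.5,"dp":[0,0,-2],"rotation":[0,0,0]},{"grip":2.5,"dp":[0,0,-5],"rotation":[0,0,0]},{"grip":2.5,"dp":[0,0,-7.5],"rotation":[0,0,0]},{"grip":2.5,"dp":[0,-3,-8],"rotation":[0,0,0]},{"grip":2.5,"dp":[0,-7,-8],"rotation":[0,0,0]}]'
python3 -m creep '[{"grip":2.5,"dp":[0,-4,0],"rotation":[0,0,0]},{"grip":2.5,"dp":[0,-6,0],"rotation":[0,0,0]},{"grip":2.5,"dp":[1,-6,0],"rotation":[0,0,0]},{"grip":2.5,"dp":[2,-6,0],"rotation":[0,0,0]},{"grip":2.5,"dp":[2.5,-6,0],"rotation":[0,0,0]}]'
python3 -m creep '[{"grip":2.5,"dp":[0.3,0,0],"rotation":[0,0,0]},{"grip":2.5,"dp":[0.3,0,0],"rotation":[0,0,0]},{"grip":2.5,"dp":[0.3,0,0],"rotation":[0,0,0]}]'
python3 -c "
from h import *
st();snap('wrist','w7');snap('top','t7',(200,100,420,280),3)"
```

```text
time: 6.52
tool_pos: [0.4149, 0.1677, 0.0728]
tcp_rot: [0.12, 1.565, -0.118]
wrist_force: [0.5, -0.4, -1.1]
width: 0.407
time: 6.93
tool_pos: [0.4059, 0.1068, 0.0463]
tcp_rot: [0.124, 1.567, -0.123]
wrist_force: [-0.6, 0.1, -2.0]
width: 0.402
time: 7.18
tool_pos: [0.4058, 0.1074, 0.0438]
tcp_rot: [0.122, 1.568, -0.122]
wrist_force: [-0.5, 0.1, -0.5]
width: 0.404
t 7.18 pos [0.4058 0.1074 0.0438] F [-0.5  0.1 -0.5] w 0.404 q [ 0.2   0.01  2.31  0.    0.82 -1.22]
axes x [-0.001  0.    -1.   ] y [ 0.155  0.988 -0.   ] z [ 0.988 -0.155 -0.001]
```

View pics/w7.png

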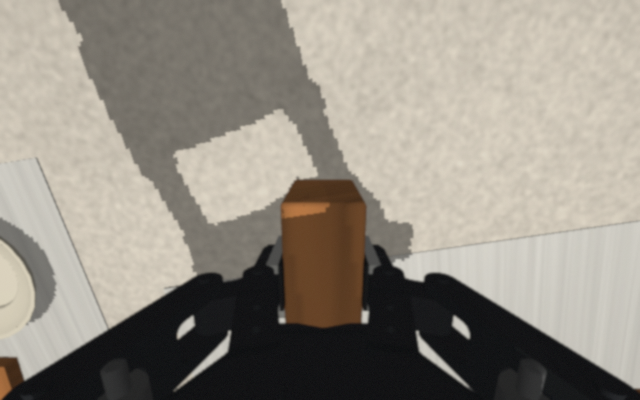

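```bash
python3 -m creep '[{"grip":2.5,"dp":[0.2,0,0],"rotation":[0,0,0]},{"grip":2.5,"dp":[0.4,0,0],"rotation":[0,0,0]},{"grip":2.5,"dp":[0.55,0,0],"rotation":[0,0,0]},{"grip":2.5,"dp":[0.65,0,0],"rotation":[0,0,0]},{"grip":2.5,"dp":[0.7,0,0],"rotation":[0,0,0]}]'
python3 -m creep '[{"grip":2.5,"dp":[0.1,0,0],"rotation":[0,0,0]},{"grip":2.5,"dp":[0.1,0,0],"rotation":[0,0,0]}]'
```

```text
time: 7.7
tool_pos: [0.4056, 0.1067, 0.0369]
tcp_rot: [0.123, 1.568, -0.123]
wrist_force: [-0.6, -0.1, -1.0]
width: 0.407
time: 7.87
tool_pos: [0.4058, 0.1067, 0.0366]
tcp_rot: [0.123, 1.568, -0.123]
wrist_force: [-2.0, 0.3, 5.5]
width: 0.407
```

Bench contact at z 0.0366, matching the pick height. Releasing slowly, then rising.

```bash
python3 -m creep '[{"grip":4,"dp":[0,0,0],"rotation":[0,0,0]},{"grip":5,"dp":[0,0,0],"rotation":[0,0,0]},{"grip":6,"dp":[0,0,0],"rotation":[0,0,0]},{"grip":7,"dp":[0,0,0],"rotation":[0,0,0]},{"grip":7.5,"dp":[0,0,0],"rotation":[0,0,0]}]'
python3 -m creep '[{"grip":7.5,"dp":[-3,0,0],"rotation":[0,0,0]},{"grip":7.5,"dp":[-7,0,0],"rotation":[0,0,0]},{"grip":7,"dp":[-11,0,0],"rotation":[0,0,0]},{"grip":6,"dp":[-15,0,0],"rotation":[0,0,0]},{"grip":6,"dp":[-17,0,0],"rotation":[0,0,0]}]'
python3 - <<'E'
from m import *
st();snap('wrist','w8');snap('top','t8');snap('scene','s8')
for f in('t8','s8','w8'):
    im,W=cloud(f);h=cv2.cvtColor(im,cv2.COLOR_RGB2HSV);x,y,z=W[...,0],W[...,1],W[...,2]
    p=W[(x>.35)&(x<.47)&(y>.05)&(y<.16)&(z>.047)&(z<.066)&(h[...,1]>90)];print(f,'block',len(p),rect(p) if len(p)>5 else'',np.median(p[:,2]))
    p=W[(x>.5)&(x<.9)&(y>.12)&(y<.25)&(z>.078)&(z<.097)&(h[...,2]>95)];print('bar',len(p), rect(p) if len(p)>5 else '',np.median(p[:,2]))
E
```

```text
time: 8.28
tool_pos: [0.4058, 0.1067, 0.0361]
tcp_rot: [0.123, 1.567, -0.123]
wrist_force: [0.7, -0.1, -1.2]
width: 0.877
time: 8.7
tool_pos: [0.4081, 0.1072, 0.2115]
tcp_rot: [0.125, 1.56, -0.121]
wrist_force: [1.9, 0.4, 0.6]
width: 0.704
t 8.7 pos [0.4081 0.1072 0.2115] F [1.9 0.4 0.6] w 0.704 q [ 0.2  -0.21  2.16  0.    1.19 -1.22]
axes x [ 0.007  0.002 -1.   ] y [0.156 0.988 0.003] z [ 0.988 -0.156  0.007]
t8 block 0  nan
bar 479 ((689.3096313476562, 194.03805541992188), (29.311420440673828, 307.8586730957031), 81.70964813232422) 0.08617228786866848
s8 block 234 ((407.5343322753906, 104.99160766601562), (35.01875686645508, 68.27872467041016), 80.2247314453125) 0.05580535422753377
bar 701 ((692.2842407226562, 194.12408447265625), (25.3995418548584, 310.7419128417969), 81.02397155761719) 0.08717149352641626
w8 block 2113 ((402.7078552246094, 106.68017578125), (34.55552673339844, 68.84243774414062), 81.29222869873047) 0.05599538943649293
bar 538 ((602.6141357421875, 211.79269409179688), (21.085111618041992, 50.55748748779297), 80.98809051513672) 0.0872456184993971
  return _methods._mean(a, axis=axis, dtype=dtype,
  ret = ret.dtype.type(ret / rcount)
```

View pics/s8.png

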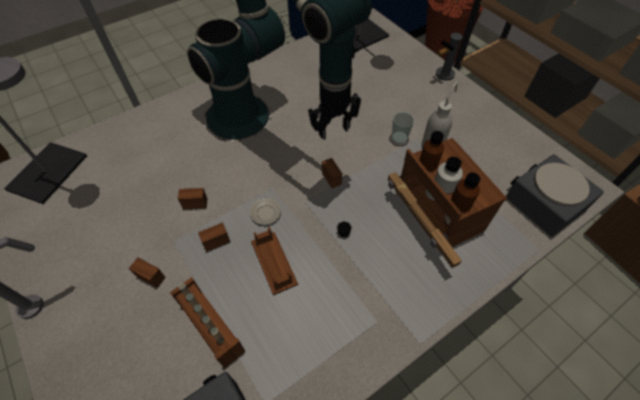

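The block stands upright at (0.405, 0.106) with its top at 56 mm. The bar origin is now near (0.696, 0.193), seated with its top at 87 mm. Going to the leaned pre-grasp.

```bash
cat > g.py <<'E'
from h import *
f=np.array([.9885,-.1512]);f/=np.linalg.norm(f)
G=frame(f,np.radians(40));B=np.array([.6957,.193,.075])
E
python3 - <<'E'
from g import *
go(B+G[:,0]*(.005-.13),G);print(G)
E
```

```text
t 8.85 pos [0.4075 0.1071 0.2086] F [-0.9 -0.4 -1. ] w 0.702 q [ 0.2  -0.21  2.16  0.    1.19 -1.22]
axes x [ 0.006  0.001 -1.   ] y [0.156 0.988 0.002] z [ 0.988 -0.156  0.005]
dp cm [ 3.94  4.94 27.14]
rot [-0.003  0.007  0.696]
[[ 0.09718979  0.11582629  0.98850312]
 [ 0.63539756  0.75723732 -0.15120048]
 [-0.76604444  0.64278761  0.        ]]
```

```bash
python3 -m creep '[{"grip":6,"dp":[0,0,4],"rotation":[0,0,0.11]},{"grip":6,"dp":[0,0,8],"rotation":[0,0,0.22]},{"grip":6,"dp":[0,0,12],"rotation":[0,0,0.34]},{"grip":6,"dp":[0,0.5,16],"rotation":[0,0,0.46]},{"grip":6,"dp":[0,1,20],"rotation":[0,0,0.58]}]'
python3 -c "
from g import *
go(B+G[:,0]*(.005-.13),G)"
```

```text
time: 9.27
tool_pos: [0.6062, 0.0845, 0.205]
tcp_rot: [0.575, 1.472, 0.335]
wrist_force: [-0.2, 1.3, 0.2]
width: 0.703
t 9.27 pos [0.6062 0.0845 0.205 ] F [-0.2  1.3  0.2] w 0.703 q [-0.21  0.17  1.9   0.64  1.19 -1.9 ]
axes x [ 0.087  0.546 -0.833] y [0.131 0.823 0.553] z [ 0.987 -0.158  0.   ]
dp cm [5.12 1.51 7.18]
rot [-0.005  0.004  0.112]
```

```bash
python3 -m creep '[{"grip":6,"dp":[1.5,0.5,3.5],"rotation":[0,0,0.11]},{"grip":6,"dp":[3,1,7.2],"rotation":[0,0,0.11]},{"grip":6,"dp":[5.1,1.5,7.2],"rotation":[0,0,0.11]},{"grip":6,"dp":[5.1,1.5,7.2],"rotation":[0,0,0.11]},{"grip":6,"dp":[5.1,1.5,7.2],"rotation":[0,0,0.11]}]'
python3 -c "
from g import *
go(B+G[:,0]*(.005-.13),G);snap('wrist','w9');snap('scene','s9',(300,60,560,290),3);go(B+G[:,0]*.005,G)"
```

```text
time: 9.68
tool_pos: [0.68, 0.1147, 0.1671]
tcp_rot: [0.654, 1.454, 0.417]
wrist_force: [0.0, 1.1, 0.1]
width: 0.706
t 9.68 pos [0.68   0.1147 0.1671] F [0.  1.1 0.1] w 0.706 q [-0.18  0.36  1.78  0.77  1.16 -1.97]
axes x [ 0.093  0.63  -0.771] y [0.125 0.761 0.636] z [ 0.988 -0.155 -0.008]
dp cm [-0.32  0.19  0.37]
rot [-0.008 -0.003  0.008]
t 9.78 pos [0.6811 0.1143 0.1706] F [ 0.8 -0.4  0.8] w 0.699 q [-0.18  0.35  1.78  0.77  1.16 -1.97]
axes x [ 0.097  0.629 -0.771] y [0.122 0.762 0.636] z [ 0.988 -0.156 -0.002]
dp cm [12.97  0.1   0.24]
rot [-0.005  0.001  0.008]
```

View pics/w9.png

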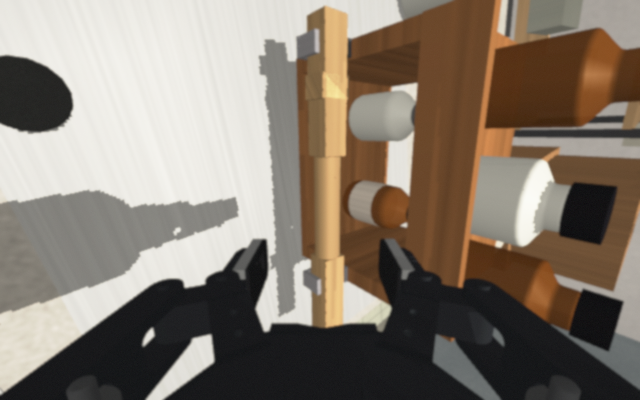

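View pics/s9.png

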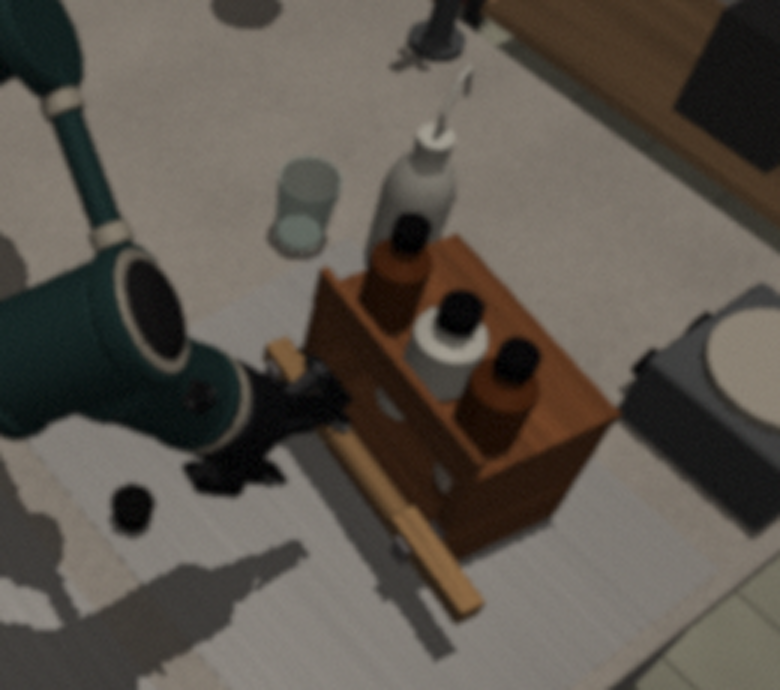

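The wrist view shows the bar between the jaws (bar u 312–345, jaws 265–380). Its round part runs from row 155 to 258. Checking the bar's middle and axis from this view.

Run:
```python
from g import *
im,D,C=load('w9')
g=np.array([*f,0])
for v in (150,158,170,200,230,254,262):
    print(v,np.round(pt('wrist',327,v,D,C),4), round((pt('wrist',327,v,D,C)-B)@g,4))
print(proj('wrist',B,C),proj('wrist',B+.048*g,C),proj('wrist',B-.048*g,C))
h=cv2.cvtColor(im,cv2.COLOR_RGB2HSV)
for v in(170,200,230,250):
    r=im[v,295:360].astype(int);print(v,[tuple(x) for x in r[::4]])
```

```text
150 [0.6417 0.192  0.087 ] -0.0532
158 [0.649  0.1934 0.084 ] -0.0462
170 [0.6591 0.1914 0.0845] -0.0359
200 [0.6861 0.1881 0.0833] -0.0087
230 [0.7134 0.1825 0.0848] 0.0191
254 [0.7378 0.1796 0.0837] 0.0436
262 [0.7432 0.1757 0.0873] 0.0496
[326.38445873 206.32760104] [326.60031749 253.2124487 ] [326.14721953 154.79889118]
170 [(np.int64(136), np.int64(134), np.int64(129)), (np.int64(121), np.int64(108), np.int64(99)), (np.int64(103), np.int64(69), np.int64(41)), (np.int64(114), np.int64(76), np.int64(46)), (np.int64(107), np.int64(72), np.int64(42)), (np.int64(122), np.int64(96), np.int64(64)), (np.int64(153), np.int64(122), np.int64(83)), (np.int64(182), np.int64(145), np.int64(98)), (np.int64(217), np.int64(173), np.int64(117)), (np.int64(230), np.int64(188), np.int64(128)), (np.int64(224), np.int64(180), np.int64(122)), (np.int64(186), np.int64(146), np.int64(98)), (np.int64(113), np.int64(76), np.int64(45)), (np.int64(112), np.int64(75), np.int64(45)), (np.int64(107), np.int64(72), np.int64(43)), (np.int64(115), np.int64(77), np.int64(46)), (np.int64(120), np.int64(79), np.int6
[... 1654 characters left out ...]
138), np.int64(132)), (np.int64(105), np.int64(75), np.int64(49)), (np.int64(101), np.int64(67), np.int64(41)), (np.int64(105), np.int64(71), np.int64(43)), (np.int64(112), np.int64(86), np.int64(57)), (np.int64(148), np.int64(117), np.int64(80)), (np.int64(178), np.int64(142), np.int64(96)), (np.int64(214), np.int64(169), np.int64(115)), (np.int64(225), np.int64(183), np.int64(124)), (np.int64(222), np.int64(178), np.int64(120)), (np.int64(158), np.int64(123), np.int64(82)), (np.int64(91), np.int64(62), np.int64(37)), (np.int64(94), np.int64(64), np.int64(39)), (np.int64(94), np.int64(63), np.int64(37)), (np.int64(96), np.int64(64), np.int64(40)), (np.int64(95), np.int64(63), np.int64(37))]
```

The prediction matches (bar centre u≈327, round part rows 155–258). Approaching along the fingers.

```bash
python3 -m creep '[{"grip":6,"dp":[3,0.1,0.2],"rotation":[0,0,0.008]},{"grip":6,"dp":[6,0.1,0.2],"rotation":[0,0,0.008]},{"grip":6,"dp":[9,0.1,0.2],"rotation":[0,0,0.008]},{"grip":6,"dp":[10.5,0.1,0.2],"rotation":[0,0,0.008]},{"grip":6,"dp":[10.5,0.1,0.2],"rotation":[0,0,0.008]}]' 60
python3 -c "
from g import *
go(B+G[:,0]*.005,G);snap('wrist','w10')"
```

```text
time: 10.2
tool_pos: [0.692, 0.1823, 0.0889]
tcp_rot: [0.658, 1.449, 0.425]
wrist_force: [-1.1, -0.2, -0.6]
width: 0.702
t 10.2 pos [0.692  0.1823 0.0889] F [-1.1 -0.2 -0.6] w 0.702 q [-0.08  0.46  1.81  0.85  1.02 -2.02]
axes x [ 0.095  0.635 -0.766] y [0.121 0.757 0.642] z [ 0.988 -0.154 -0.005]
dp cm [ 2.28 -0.04  0.21]
rot [-0.005 -0.002  0.   ]
```

View pics/w10.png

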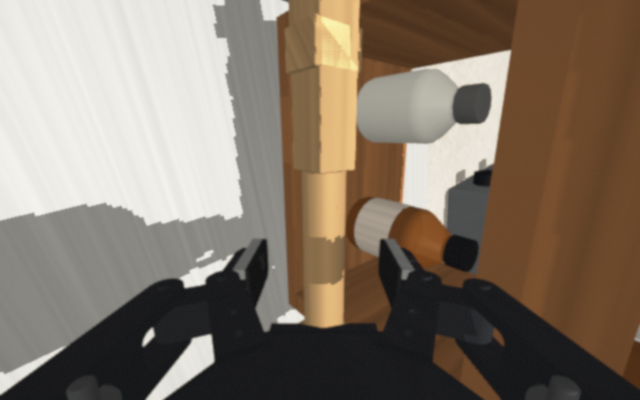

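The bar is at u≈323, centred between the pads. Advancing the last 2.3 cm and closing.

```bash
python3 -m creep '[{"grip":6,"dp":[1.2,0,0.1],"rotation":[0,0,0]},{"grip":6,"dp":[2.3,0,0.2],"rotation":[0,0,0]},{"grip":5,"dp":[2.3,0,0.2],"rotation":[0,0,0]},{"grip":4,"dp":[2.3,0,0.2],"rotation":[0,0,0]},{"grip":3.4,"dp":[2.3,0,0.2],"rotation":[0,0,0]}]' 40
python3 -c "
from g import *
go(B+G[:,0]*.005,G)"
python3 -m creep '[{"grip":2.9,"dp":[0,0,0],"rotation":[0,0,0]},{"grip":2.4,"dp":[0,0,0],"rotation":[0,0,0]},{"grip":1.6,"dp":[0,0,0],"rotation":[0,0,0]},{"grip":1.6,"dp":[0,0,0],"rotation":[0,0,0]},{"grip":1.6,"dp":[0,0,0],"rotation":[0,0,0]}]' 60
python3 -c "
from g import *
go(B+G[:,0]*.005,G);snap('scene','s11',(300,60,560,290),3)"
```

```text
time: 10.67
tool_pos: [0.6999, 0.1945, 0.0748]
tcp_rot: [0.658, 1.442, 0.424]
wrist_force: [-0.2, 0.2, -0.0]
width: 0.403
t 10.67 pos [0.6999 0.1945 0.0748] F [-0.2  0.2 -0. ] w 0.403 q [-0.06  0.49  1.8   0.87  0.99 -2.03]
axes x [ 0.102  0.635 -0.766] y [0.119 0.756 0.643] z [ 0.988 -0.157  0.001]
dp cm [ 0.34 -0.15 -0.39]
rot [-0.003  0.005 -0.   ]
time: 11.08
tool_pos: [0.6996, 0.1946, 0.0745]
tcp_rot: [0.657, 1.443, 0.424]
wrist_force: [-0.9, -3.2, 3.4]
width: 0.257
t 11.08 pos [0.6996 0.1946 0.0745] F [-0.9 -3.2  3.4] w 0.257 q [-0.06  0.49  1.8   0.87  0.99 -2.03]
axes x [ 0.101  0.635 -0.766] y [0.119 0.757 0.643] z [ 0.988 -0.156  0.001]
dp cm [ 0.32 -0.13 -0.37]
rot [-0.003  0.004 -0.   ]
```

View pics/s11.png

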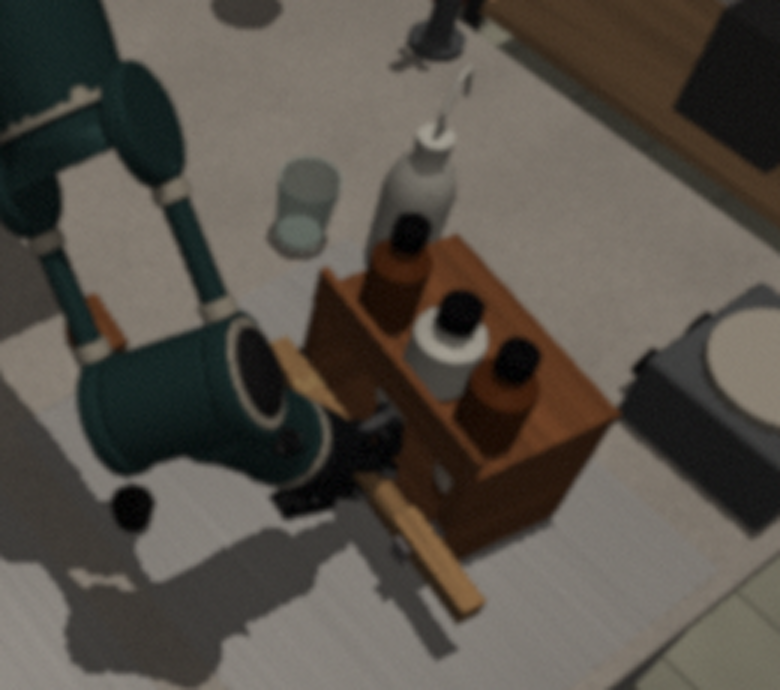

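Gripped (width ≈22 mm). Lifting straight up out of the slots, with minimal drift away from the rack.

```bash
python3 -m creep '[{"grip":1.6,"dp":[-0.4,0.3,0],"rotation":[0,0,0]},{"grip":1.6,"dp":[-1,0.8,0],"rotation":[0,0,0]},{"grip":1.6,"dp":[-1.6,1.25,0],"rotation":[0,0,0]},{"grip":1.6,"dp":[-2.1,1.65,0],"rotation":[0,0,0]},{"grip":1.6,"dp":[-2.5,1.9,0],"rotation":[0,0,0]}]' 80
python3 -m creep '[{"grip":1.6,"dp":[0,0,0],"rotation":[0,0,0]}]'
python3 -c "
from g import *
st();snap('scene','s12',(300,60,560,290),3)"
```

```text
time: 11.55
tool_pos: [0.699, 0.1937, 0.106]
tcp_rot: [0.657, 1.443, 0.425]
wrist_force: [0.5, 0.7, -3.7]
width: 0.251
time: 11.63
tool_pos: [0.6998, 0.1935, 0.1069]
tcp_rot: [0.657, 1.442, 0.425]
wrist_force: [0.6, -0.5, -4.3]
width: 0.251
t 11.63 pos [0.6998 0.1935 0.1069] F [ 0.6 -0.5 -4.3] w 0.251 q [-0.07  0.45  1.79  0.85  1.02 -1.99]
axes x [ 0.102  0.635 -0.766] y [0.118 0.757 0.643] z [ 0.988 -0.156  0.002]
```

View pics/s12.png

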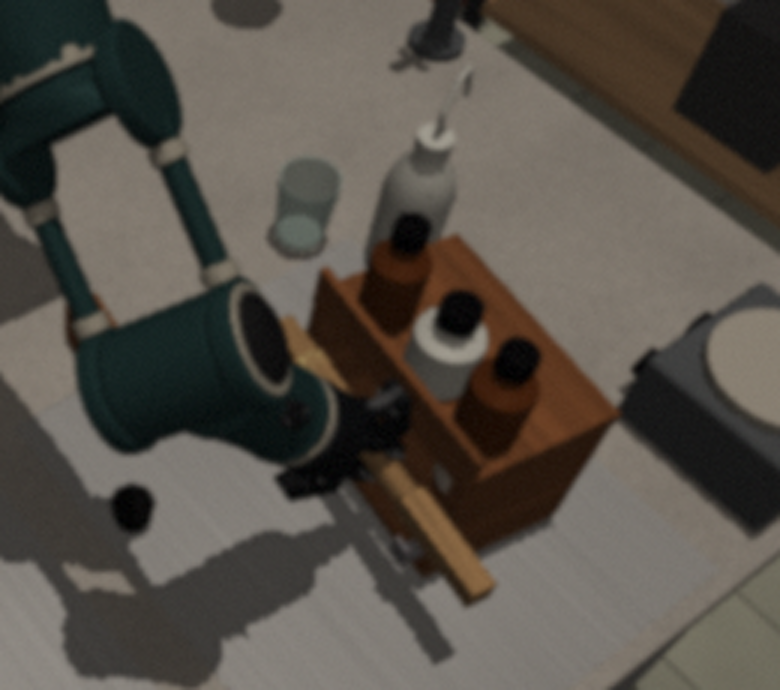

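The bar is up about 32 mm and level, with the load at about 4 N. Moving away from the rack, and measuring the tube rack for clearance.

```bash
python3 -m creep '[{"grip":1.6,"dp":[-0.8,-0.9,0],"rotation":[0,0,0]},{"grip":1.6,"dp":[-2.4,-2.3,0],"rotation":[0,0,0]},{"grip":1.6,"dp":[-4.5,-4.2,0],"rotation":[0,0,0]},{"grip":1.6,"dp":[-7,-5.6,0],"rotation":[0,0,0]},{"grip":1.6,"dp":[-8.5,-6,0],"rotation":[0,0,0]}]' 80
python3 - <<'E'
from m import *
st();snap('scene','s13');snap('top','t13')
im,W=cloud('top0');x,y,z=W[...,0],W[...,1],W[...,2]
p=W[(x>.43)&(x<.7)&(y>-.5)&(y<-.32)&(z>.03)];print('tuberack',rect(p),p[:,2].max())
for f in('s13','t13'):
    im,W=cloud(f);x,y,z=W[...,0],W[...,1],W[...,2];h=cv2.cvtColor(im,cv2.COLOR_RGB2HSV)
    m=(x>.45)&(x<.9)&(y>.04)&(y<.25)&(z>.09)&(z<.19)&(h[...,0]>10)&(h[...,0]<24)&(h[...,1]>80)&(h[...,2]>90)&(h[...,1]<150)
    p=W[m]; print(f,len(p))
    if len(p)>20:
        print(rect(p));u=p@[.988,-.153,0]
        for a,b in((.4,.55),(.55,.62),(.68,.74),(.74,.9)):
            q=p[(u>a)&(u<b)];print(a,len(q),np.round(np.median(q,0),3) if len(q) else '')
E
```

```text
time: 12.1
tool_pos: [0.6823, 0.0906, 0.1306]
tcp_rot: [0.658, 1.445, 0.421]
wrist_force: [-0.1, 0.2, -4.5]
width: 0.25
t 12.1 pos [0.6823 0.0906 0.1306] F [-0.1  0.2 -4.5] w 0.25 q [-0.22  0.41  1.79  0.78  1.14 -2.05]
axes x [ 0.1    0.634 -0.767] y [0.122 0.757 0.641] z [ 0.987 -0.158 -0.002]
tuberack ((563.6943969726562, -404.4072265625), (284.0630187988281, 74.92179107666016), 11.915882110595703) 0.14896179998836112
s13 729
((675.8521728515625, 91.42796325683594), (27.673870086669922, 309.5958251953125), 81.25855255126953)
0.4 139 [0.549 0.111 0.143]
0.55 131 [0.594 0.106 0.143]
0.68 182 [0.735 0.081 0.143]
0.74 269 [0.796 0.071 0.144]
t13 494
((684.743408203125, 163.29144287109375), (173.87530517578125, 307.82806396484375), 81.61931610107422)
0.4 102 [0.547 0.11  0.145]
0.55 126 [0.605 0.1   0.145]
0.68 95 [0.739 0.079 0.144]
0.74 123 [0.791 0.071 0.145]
```

View pics/s13.png

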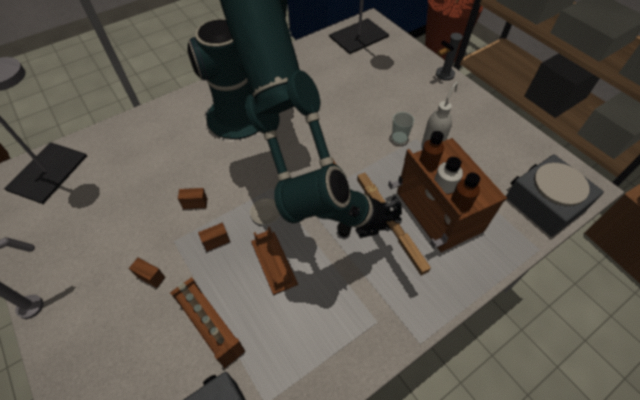

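View pics/t13.png

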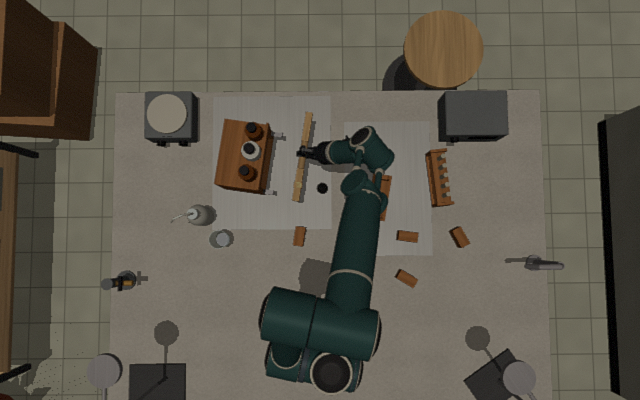

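The bar is held level (top 143–145 mm along its length) at its origin. Next: does the wrist clear the tube rack when the tool is over the rest?

Run:
```python
from m import *
s,T=st();tp=s['tool_pos'];n=np.array([.155,.988,0]);f=np.array([.988,-.155,0])
im,W=cloud('s13');x,y,z=W[...,0],W[...,1],W[...,2]
v,u=np.mgrid[0:400,0:640]
m=(u>240)&(u<405)&(v>60)&(v<235)&(z>.1)
d=W[m]-tp;a=d@n;b=d@f;h=W[m][:,2]
for k in np.arange(-.4,.05,.03):
    q=(a>k)&(a<k+.03)
    if q.sum()>5:print(round(k,2),'zmin',round(h[q].min(),3),'zmax',round(h[q].max(),3),'f',np.round([b[q].min(),b[q].max()],3))
im,W=cloud('top0');x,y,z=W[...,0],W[...,1],W[...,2];v,u=np.mgrid[0:400,0:640]
p=W[(u>422)&(u<456)&(v>145)&(v<212)&(z>.06)];print('tuberack',rect(p),p[:,2].max(),p[:,1].max())
```

```text
t 12.2 pos [0.6846 0.0908 0.1333] F [ 0.5 -0.3 -3. ] w 0.253 q [-0.22  0.41  1.79  0.78  1.14 -2.05]
axes x [ 0.105  0.634 -0.766] y [0.121 0.757 0.643] z [ 0.987 -0.16   0.003]
-0.31 zmin 0.366 zmax 0.39 f [-0.025  0.004]
-0.28 zmin 0.338 zmax 0.544 f [-0.214  0.023]
-0.25 zmin 0.333 zmax 0.566 f [-0.211  0.044]
-0.22 zmin 0.319 zmax 0.567 f [-0.17   0.063]
-0.19 zmin 0.101 zmax 0.563 f [-0.609  0.062]
-0.16 zmin 0.115 zmax 0.539 f [-0.622  0.044]
-0.13 zmin 0.155 zmax 0.34 f [-0.028  0.037]
-0.1 zmin 0.147 zmax 0.307 f [-0.019  0.037]
-0.07 zmin 0.131 zmax 0.27 f [-0.018  0.034]
-0.04 zmin 0.114 zmax 0.238 f [-0.162  0.033]
-0.01 zmin 0.117 zmax 0.239 f [-0.164  0.045]
tuberack ((606.5838623046875, -396.8935852050781), (200.5979766845703, 61.76911163330078), 5.694584369659424) 0.14896179998836112 -0.3571757185404372
```

Run:
```python
from m import *
s,T=st();tp=s['tool_pos'];n=np.array([.155,.988,0]);f=np.array([.988,-.155,0])
for fn in('s13','t13'):
    im,W=cloud(fn);d=W-tp;a=d@n;b=d@f;z=W[...,2]
    for k in np.arange(-.32,-.04,.02):
        q=(a>k)&(a<k+.02)&(abs(b)<.1)&(z>.06)
        if q.sum()>5:print(fn,round(k,2),q.sum(),'z pct',np.round(np.percentile(z[q],[0,2,5,50,100]),3))
```

```text
t 12.2 pos [0.6846 0.0908 0.1333] F [ 0.5 -0.3 -3. ] w 0.253 q [-0.22  0.41  1.79  0.78  1.14 -2.05]
axes x [ 0.105  0.634 -0.766] y [0.121 0.757 0.643] z [ 0.987 -0.16   0.003]
s13 -0.3 43 z pct [0.366 0.368 0.37  0.381 0.39 ]
s13 -0.28 460 z pct [0.06  0.348 0.355 0.389 0.402]
s13 -0.26 847 z pct [0.336 0.35  0.365 0.402 0.427]
s13 -0.24 664 z pct [0.333 0.372 0.381 0.417 0.436]
s13 -0.22 718 z pct [0.33  0.339 0.345 0.435 0.538]
s13 -0.2 1052 z pct [0.312 0.338 0.353 0.451 0.543]
s13 -0.18 864 z pct [0.281 0.31  0.325 0.445 0.525]
s13 -0.16 288 z pct [0.258 0.263 0.275 0.334 0.5  ]
s13 -0.14 256 z pct [0.234 0.252 0.262 0.321 0.349]
s13 -0.12 294 z pct [0.152 0.156 0.16  0.293 0.329]
s13 -0.1 294 z pct [0.143 0.148 0.156 0.258 0.307]
s13 -0.08 211 z pct [0.135 0.141 0.146 0.257 0.277]
s13 -0.06 136 z pct [0.131 0.135 0.137 0.214 0.259]
s13 -0.04 152 z pct [0.12  0.128 0.136 0.204 0.238]
t13 -0.3 12 z pct [0.373 0.374 0.375 0.389 0.393]
t13 -0.28 122 z pct [0.36  0.372 0.379 0.395 0.409]
t13 -0.26 242 z pct [0.387 0.392 0.394 0.406 0.427]
t13 -0.24 272 z pct [0.361 0.365 0.376 0.416 0.439]
t13 -0.22 275 z pct [0.349 0.366 0.381 0.436 0.538]
t13 -0.2 308 z pct [0.352 0.386 0.405 0.45  0.542]
t13 -0.18 338 z pct [0.322 0.346 0.357 0.441 0.524]
t13 -0.16 198 z pct [0.296 0.312 0.323 0.36  0.497]
t13 -0.14 172 z pct [0.284 0.287 0.295 0.331 0.353]
t13 -0.12 154 z pct [0.24  0.258 0.279 0.307 0.332]
t13 -0.1 151 z pct [0.221 0.228 0.246 0.279 0.312]
t13 -0.08 133 z pct [0.228 0.236 0.239 0.263 0.283]
t13 -0.06 85 z pct [0.169 0.173 0.202 0.244 0.264]
t13 -0.04 68 z pct [0.132 0.136 0.15  0.211 0.239]
```

Wrist clearance over the tube rack is at least 3 cm. Travelling to above the rest.

```bash
cat >> g.py <<'E'
fr=np.array([.985,-.1725]);GR=frame(fr,np.radians(40));RE=np.array([.544,-.1855,.055])
E
python3 -c "
from g import *
go(RE+[.003,.002,.075],GR)"
```

```text
t 12.2 pos [0.6846 0.0908 0.1333] F [ 0.5 -0.3 -3. ] w 0.253 q [-0.22  0.41  1.79  0.78  1.14 -2.05]
axes x [ 0.105  0.634 -0.766] y [0.121 0.757 0.643] z [ 0.987 -0.16   0.003]
dp cm [-18.58 -22.63  -9.19]
rot [ 0.012 -0.006  0.   ]
```

```bash
python3 -m creep '[{"grip":1.6,"dp":[-0.8,-1,-0.4],"rotation":[0.01,0,0]},{"grip":1.6,"dp":[-2.4,-3,-1.2],"rotation":[0.01,0,0]},{"grip":1.6,"dp":[-4.5,-5.5,-2.2],"rotation":[0.01,0,0]},{"grip":1.6,"dp":[-6.6,-8,-3.2],"rotation":[0.01,0,0]},{"grip":1.6,"dp":[-8.4,-10.2,-4.1],"rotation":[0.01,0,0]}]'
python3 -c "
from g import *
go(RE+[.003,.002,.075],GR)"
```

```text
time: 12.62
tool_pos: [0.6207, -0.0308, 0.1298]
tcp_rot: [0.665, 1.448, 0.418]
wrist_force: [0.5, -1.0, -3.8]
width: 0.252
t 12.62 pos [ 0.6207 -0.0308  0.1298] F [ 0.5 -1.  -3.8] w 0.252 q [-0.43  0.37  1.85  0.71  1.24 -2.19]
axes x [ 0.099  0.635 -0.766] y [0.129 0.755 0.643] z [ 0.987 -0.163 -0.007]
dp cm [-10.44 -12.47  -4.78]
rot [ 0.003 -0.012  0.   ]
```

```bash
python3 -m creep '[{"grip":1.6,"dp":[-2.1,-2.5,-1],"rotation":[0,-0.005,0]},{"grip":1.6,"dp":[-4.3,-5.1,-2],"rotation":[0,-0.005,0]},{"grip":1.6,"dp":[-6.4,-7.6,-3],"rotation":[0,-0.005,0]},{"grip":1.6,"dp":[-8.3,-9.8,-3.8],"rotation":[0,-0.005,0]},{"grip":1.6,"dp":[-9.6,-11.5,-4.5],"rotation":[0,-0.005,0]}]'
python3 -m creep '[{"grip":1.6,"dp":[0,0,0],"rotation":[0,0,0]},{"grip":1.6,"dp":[0,0,0],"rotation":[0,0,0]}]'
python3 -c "
from g import *
go(RE+[.003,.002,.075],GR);snap('wrist','w14');snap('scene','s14');snap('top','t14')"
```

```text
time: 13.03
tool_pos: [0.5522, -0.1724, 0.1301]
tcp_rot: [0.666, 1.442, 0.414]
wrist_force: [0.7, 0.9, -4.8]
width: 0.251
time: 13.2
tool_pos: [0.5528, -0.1713, 0.1299]
tcp_rot: [0.669, 1.441, 0.414]
wrist_force: [0.3, 1.0, -5.1]
width: 0.248
t 13.2 pos [ 0.5528 -0.1713  0.1299] F [ 0.3  1.  -5.1] w 0.248 q [-0.68  0.38  1.83  0.61  1.36 -2.34]
axes x [ 0.106  0.634 -0.766] y [0.131 0.754 0.643] z [ 0.986 -0.169 -0.003]
dp cm [-0.84 -0.99 -0.36]
rot [ 0.001 -0.005 -0.   ]
```

View pics/w14.png

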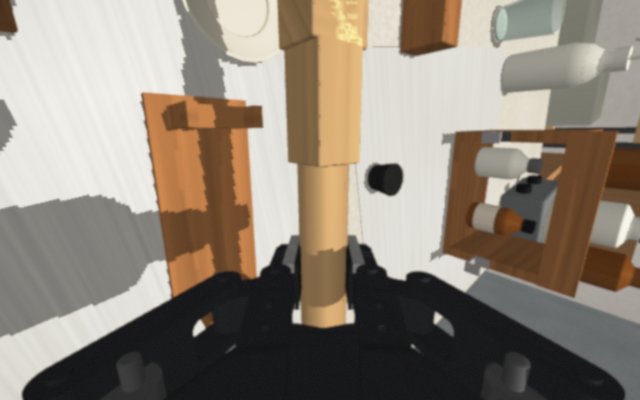

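View pics/s14.png

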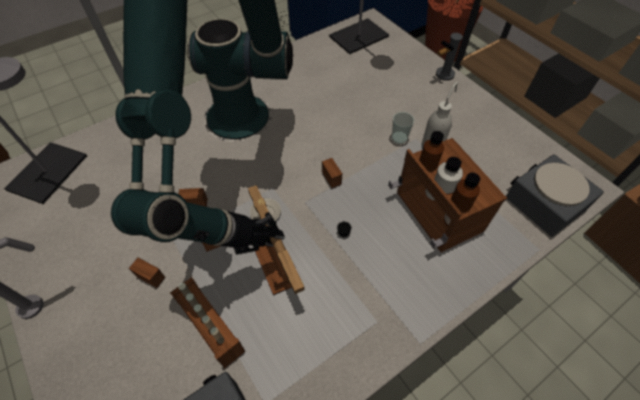

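View pics/t14.png

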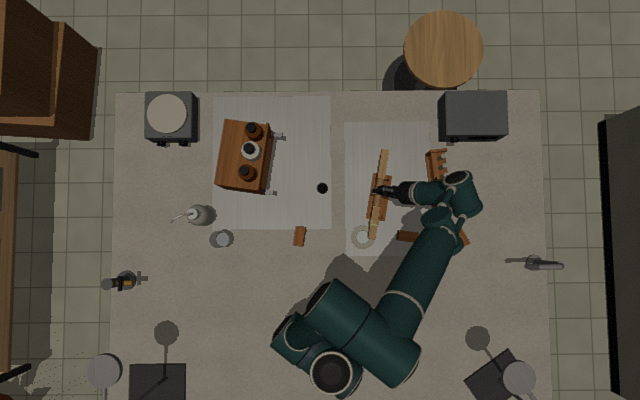

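The bar hovers over the rest. The near upright is visible in the wrist view at (215,115). Measuring bar and rest in each of the same views.

Run:
```python
from m import *
from g import fr,RE
F=np.array([*fr,0]);N=np.array([-fr[1],fr[0],0])
s,T=st();print('TCP rel rest n,f,z',np.round([(s['tool_pos']-RE)@N,(s['tool_pos']-RE)@F,s['tool_pos'][2]],4))
for fn in('t14','s14','w14'):
    im,W=cloud(fn);h=cv2.cvtColor(im,cv2.COLOR_RGB2HSV);d=W-RE;a=d@N;b=d@F;z=W[...,2]
    q=(abs(a)<.06)&(abs(b)<.19)&(z>.115)&(z<.16)&(h[...,1]>80)&(h[...,0]>8)&(h[...,2]>90)&(h[...,1]<150)&(abs(b)>.05)
    if q.sum()>10:
        P=np.stack([a[q],b[q]],1).astype(np.float32)*1000;print(fn,'bar(n,f mm)',cv2.minAreaRect(P),q.sum(), [ (round(np.median(z[q&(b>l)&(b<l+.05)]),4)) for l in(-.16,-.11,.06,.11)])
    q=(abs(a)<.05)&(abs(b)<.1)&(z>.046)&(z<.068)&(h[...,1]>90)
    if q.sum()>5:
        P=np.stack([a[q],b[q]],1).astype(np.float32)*1000
        for sg in(-1,1):
            k=P[P[:,1]*sg>40]
            if len(k)>4:print(fn,'cheek',sg,len(k),k.min(0),k.max(0))
```

```text
t 13.35 pos [ 0.5532 -0.1693  0.1302] F [-1.   0.1 -4.3] w 0.251 q [-0.67  0.38  1.83  0.61  1.36 -2.34]
axes x [ 0.104  0.635 -0.766] y [0.129 0.755 0.643] z [ 0.986 -0.166 -0.003]
TCP rel rest n,f,z [0.0175 0.0063 0.1302]
t14 bar(n,f mm) ((17.00736427307129, -3.5890655517578125), (308.2184753417969, 26.895647048950195), 89.28462982177734) 425 [np.float64(0.1414), np.float64(0.1422), np.float64(0.141), np.float64(0.1414)]
t14 cheek -1 12 [-22.288065 -75.53227 ] [ 23.534588 -64.9026  ]
t14 cheek 1 10 [-23.274273  62.2565  ] [-9.048233 74.35999 ]
s14 bar(n,f mm) ((16.601957321166992, -0.6635589599609375), (311.3069763183594, 28.330142974853516), 89.01786041259766) 733 [np.float64(0.1429), np.float64(0.1431), np.float64(0.1427), np.float64(0.1429)]
s14 cheek 1 30 [-23.32799  65.56626] [10.410224 80.462425]
w14 bar(n,f mm) ((13.860773086547852, -79.72502136230469), (30.137550354003906, 59.43264389038086), 0.009536520577967167) 11923 [np.float64(nan), np.float64(0.142), np.float64(nan), np.float64(nan)]
w14 cheek -1 785 [-23.084215 -75.3274  ] [ 22.155226 -61.43639 ]
w14 cheek 1 78 [-23.419847  64.0106  ] [-19.367779  74.57862 ]
  return _methods._mean(a, axis=axis, dtype=dtype,
  ret = ret.dtype.type(ret / rcount)
```

```bash
python3 -m creep '[{"grip":1.6,"dp":[-0.5,-0.6,-0.2],"rotation":[0,0,0]},{"grip":1.6,"dp":[-1,-1.2,-0.3],"rotation":[0,0,0]},{"grip":1.6,"dp":[0.6,-2.4,-0.3],"rotation":[0,0,0]},{"grip":1.6,"dp":[1.9,-3.6,-0.3],"rotation":[0,0,0]},{"grip":1.6,"dp":[2.5,-4,-0.3],"rotation":[0,0,0]}]'
python3 -m creep '[{"grip":1.6,"dp":[0,0,0],"rotation":[0,0,0]},{"grip":1.6,"dp":[0,0,0],"rotation":[0,0,0]}]'
cat > chk.py <<'E'
from m import *
from g import fr,RE
import sys,warnings;warnings.simplefilter('ignore')
F=np.array([*fr,0]);N=np.array([-fr[1],fr[0],0])
tag=sys.argv[1];zl=float(sys.argv[2])
s,T=st();print('TCP rel rest n,f,z',np.round([(s['tool_pos']-RE)@N,(s['tool_pos']-RE)@F,s['tool_pos'][2]],4))
for c in('wrist','scene','top'):
    fn=c[0]+tag;snap(c,fn)
    im,W=cloud(fn);h=cv2.cvtColor(im,cv2.COLOR_RGB2HSV);d=W-RE;a=d@N;b=d@F;z=W[...,2]
    q=(abs(a)<.05)&(abs(b)<.19)&(z>zl-.01)&(z<zl+.01)&(h[...,1]>60)&(h[...,0]>8)&(h[...,2]>90)&(h[...,1]<150)&(abs(b)>.05)
    if q.sum()>10:
        P=np.stack([a[q],b[q]],1).astype(np.float32)*1000;print(fn,'bar(n,f mm)',np.round(np.array(cv2.minAreaRect(P)[0]),1),cv2.minAreaRect(P)[1:],q.sum(), [ (round(np.median(z[q&(b>l)&(b<l+.05)]),4)) for l in(-.16,-.11,.06,.11)])
E
python3 chk.py 15 .097
```

```text
time: 13.77
tool_pos: [0.5462, -0.1838, 0.0826]
tcp_rot: [0.668, 1.445, 0.416]
wrist_force: [-0.7, -0.1, -4.6]
width: 0.255
time: 13.93
tool_pos: [0.547, -0.1836, 0.0846]
tcp_rot: [0.669, 1.444, 0.417]
wrist_force: [-0.1, -0.1, -3.5]
width: 0.257
t 13.93 pos [ 0.547  -0.1836  0.0846] F [-0.1 -0.1 -3.5] w 0.257 q [-0.7   0.45  1.84  0.61  1.31 -2.4 ]
axes x [ 0.104  0.636 -0.765] y [0.131 0.754 0.644] z [ 0.986 -0.167 -0.005]
TCP rel rest n,f,z [0.0024 0.0026 0.0846]
w15 bar(n,f mm) [  0.6 -81.7] ((30.732755661010742, 63.3345947265625), 0.026530176401138306) 9920 [np.float64(0.0973), np.float64(0.0971), np.float64(nan), np.float64(nan)]
s15 bar(n,f mm) [ 1.9 -3.4] ((309.91290283203125, 28.284696578979492), 89.11820220947266) 699 [np.float64(0.0982), np.float64(0.0983), np.float64(0.0983), np.float64(0.0981)]
t15 bar(n,f mm) [ 1.9 -5. ] ((310.7623291015625, 27.040639877319336), 89.3587417602539) 401 [np.float64(0.0973), np.float64(0.0964), np.float64(0.0967), np.float64(0.0983)]
```

Run:
```python
from h import *
im,D,C=load('s15');cv2.imwrite('pics/s15c.png',cv2.resize(im[150:310,180:340,::-1],None,fx=3.7,fy=3.7,interpolation=cv2.INTER_CUBIC))
```

```text
(no output)
```

View pics/s15c.png

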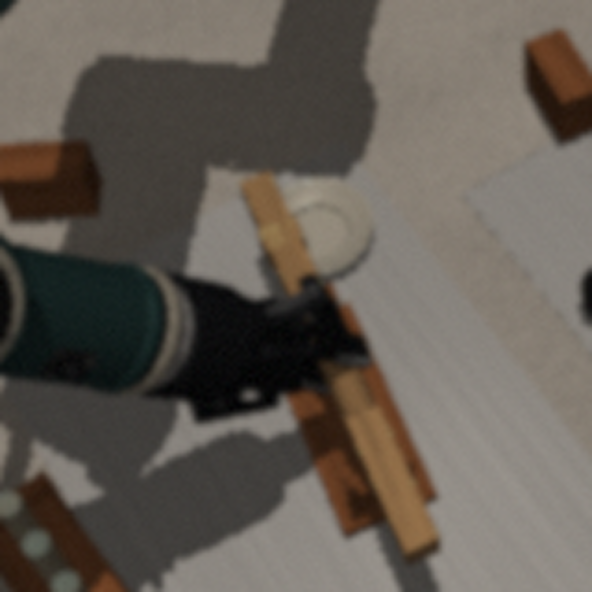

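View pics/w15.png

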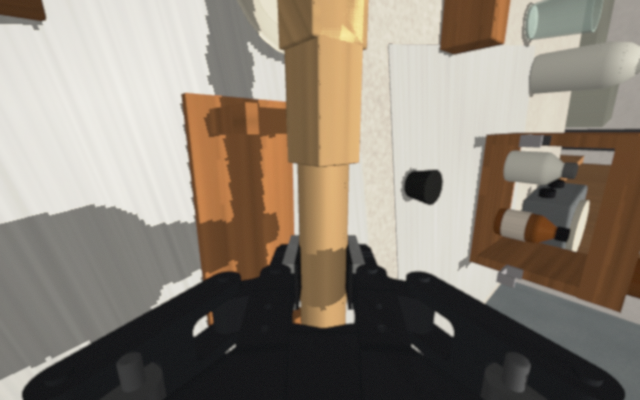

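Centred: n within 2 mm, origin about 1 mm along, level. Lowering vertically.

```bash
python3 -m creep '[{"grip":1.6,"dp":[0.6,-0.55,0],"rotation":[0,0,0]},{"grip":1.6,"dp":[1.1,-1,0],"rotation":[0,0,0]},{"grip":1.6,"dp":[1.6,-1.4,0],"rotation":[0,0,0]},{"grip":1.6,"dp":[1.9,-1.65,0],"rotation":[0,0,0]},{"grip":1.6,"dp":[2.1,-1.8,0],"rotation":[0,0,0]}]'
python3 -m creep '[{"grip":1.6,"dp":[0.05,-0.05,0],"rotation":[0,0,0]},{"grip":1.6,"dp":[0.1,-0.1,0],"rotation":[0,0,0]},{"grip":1.6,"dp":[0.1,-0.1,0],"rotation":[0,0,0]}]'
python3 chk.py 16 .069
```

```text
time: 14.5
tool_pos: [0.5469, -0.1842, 0.0567]
tcp_rot: [0.668, 1.443, 0.416]
wrist_force: [-0.2, 1.3, -4.1]
width: 0.251
time: 14.75
tool_pos: [0.5476, -0.1847, 0.0564]
tcp_rot: [0.666, 1.442, 0.415]
wrist_force: [-0.1, -0.5, -4.0]
width: 0.251
t 14.75 pos [ 0.5476 -0.1847  0.0564] F [-0.1 -0.5 -4. ] w 0.251 q [-0.7   0.49  1.85  0.62  1.27 -2.43]
axes x [ 0.105  0.634 -0.766] y [0.129 0.755 0.643] z [ 0.986 -0.167 -0.003]
TCP rel rest n,f,z [0.0014 0.0034 0.0564]
w16 bar(n,f mm) [ -1.4 -79.1] ((61.41131591796875, 44.04298400878906), 79.05889892578125) 9753 [np.float64(0.0689), np.float64(0.0687), np.float64(nan), np.float64(nan)]
s16 bar(n,f mm) [ 3.5 -3. ] ((309.71319580078125, 39.62532043457031), 87.86846923828125) 684 [np.float64(0.0691), np.float64(0.0692), np.float64(0.0694), np.float64(0.0694)]
t16 bar(n,f mm) [-0.5 -6.4] ((27.991334915161133, 309.3671569824219), 0.12855544686317444) 384 [np.float64(0.0678), np.float64(0.0683), np.float64(0.0684), np.float64(0.0682)]
```

```bash
python3 -m creep '[{"grip":1.6,"dp":[0.08,-0.06,0],"rotation":[0,0,0]},{"grip":1.6,"dp":[0.15,-0.12,0],"rotation":[0,0,0]},{"grip":1.6,"dp":[0.15,-0.12,0],"rotation":[0,0,0]}]'
python3 -m creep '[{"grip":1.6,"dp":[0,0,0],"rotation":[0,0,0]}]'
```

```text
time: 15.15
tool_pos: [0.5476, -0.1847, 0.0545]
tcp_rot: [0.666, 1.442, 0.415]
wrist_force: [0.5, -0.0, -3.8]
width: 0.256
time: 15.23
tool_pos: [0.5475, -0.1847, 0.0546]
tcp_rot: [0.666, 1.442, 0.415]
wrist_force: [0.8, -0.5, -3.6]
width: 0.253
```

```bash
python3 -m creep '[{"grip":1.6,"dp":[0.08,-0.06,0],"rotation":[0,0,0]},{"grip":1.6,"dp":[0.08,-0.06,0],"rotation":[0,0,0]}]'
python3 -m creep '[{"grip":1.6,"dp":[0.08,-0.06,0],"rotation":[0,0,0]},{"grip":1.6,"dp":[0.08,-0.06,0],"rotation":[0,0,0]}]'
```

```text
time: 15.4
tool_pos: [0.5475, -0.1847, 0.0545]
tcp_rot: [0.667, 1.442, 0.416]
wrist_force: [-2.9, -0.2, 3.2]
width: 0.253
time: 15.57
tool_pos: [0.5476, -0.1847, 0.0545]
tcp_rot: [0.667, 1.441, 0.417]
wrist_force: [-5.2, -0.9, 8.4]
width: 0.254
```

Seated: force went from −4 N to +8 N. Easing off and opening.

```bash
python3 -m creep '[{"grip":1.6,"dp":[-0.1,0.08,0],"rotation":[0,0,0]},{"grip":2.6,"dp":[-0.1,0.08,0],"rotation":[0,0,0]},{"grip":3.2,"dp":[-0.1,0.08,0],"rotation":[0,0,0]},{"grip":4,"dp":[-0.1,0.08,0],"rotation":[0,0,0]},{"grip":4.5,"dp":[-0.1,0.08,0],"rotation":[0,0,0]}]' 20
python3 -c "
from h import *
st();snap('wrist','w17')"
```

```text
time: 15.98
tool_pos: [0.5477, -0.1845, 0.0538]
tcp_rot: [0.667, 1.442, 0.415]
wrist_force: [-0.6, 0.2, 0.0]
width: 0.53
t 15.98 pos [ 0.5477 -0.1845  0.0538] F [-0.6  0.2  0. ] w 0.53 q [-0.7   0.49  1.85  0.62  1.27 -2.43]
axes x [ 0.106  0.634 -0.766] y [0.129 0.755 0.643] z [ 0.986 -0.167 -0.002]
```

View pics/w17.png

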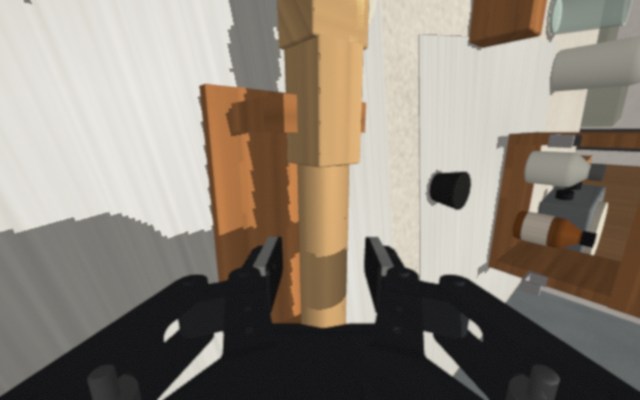

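The bar (u 300–348) lies clear of both pads (268 and 382), between the cheeks of the rest. Retracting along the fingers.

```bash
python3 -m creep '[{"grip":4.8,"dp":[-1.5,0,0],"rotation":[0,0,0]},{"grip":4.8,"dp":[-4,0,0],"rotation":[0,0,0]},{"grip":4.8,"dp":[-7,0,0],"rotation":[0,0,0]},{"grip":4.8,"dp":[-10,0,0],"rotation":[0,0,0]},{"grip":4.8,"dp":[-12,0.5,0],"rotation":[0,0,0]}]'
python3 -m creep '[{"grip":4.8,"dp":[-2,3,0],"rotation":[0,0,0]},{"grip":4.8,"dp":[-4,6,0],"rotation":[0,0,0]},{"grip":4.8,"dp":[-5,7,0],"rotation":[0,0,0]},{"grip":4.8,"dp":[-5,7,0],"rotation":[0,0,0]}]'
python3 chk.py 18 .067
python3 - <<'E'
from m import *
im,W=cloud('s18');h=cv2.cvtColor(im,cv2.COLOR_RGB2HSV);x,y,z=W[...,0],W[...,1],W[...,2]
p=W[(x>.35)&(x<.47)&(y>.05)&(y<.16)&(z>.047)&(z<.066)&(h[...,1]>90)];print('block',rect(p),np.median(p[:,2]))
cv2.imwrite('pics/s18c.png',cv2.resize(im[90:310,170:530,::-1],None,fx=2.2,fy=2.2,interpolation=cv2.INTER_CUBIC))
E
```

```text
time: 16.45
tool_pos: [0.5357, -0.26, 0.1515]
tcp_rot: [0.665, 1.44, 0.413]
wrist_force: [1.5, -0.7, 0.5]
width: 0.562
time: 16.78
tool_pos: [0.5412, -0.2375, 0.2378]
tcp_rot: [0.659, 1.436, 0.413]
wrist_force: [1.2, -0.7, 1.0]
width: 0.565
t 16.78 pos [ 0.5412 -0.2375  0.2378] F [ 1.2 -0.7  1. ] w 0.565 q [-0.76  0.32  1.69  0.56  1.56 -2.3 ]
axes x [ 0.111  0.63  -0.769] y [0.125 0.759 0.639] z [ 0.986 -0.167  0.006]
TCP rel rest n,f,z [-0.0517  0.0062  0.2378]
w18 bar(n,f mm) [ 0.7 -5.2] ((42.3502082824707, 308.1398010253906), 1.9464296102523804) 3645 [np.float64(0.0669), np.float64(0.067), np.float64(0.0666), np.float64(0.0678)]
s18 bar(n,f mm) [-2.5 -4.9] ((44.743797302246094, 311.6636047363281), 2.698798656463623) 665 [np.float64(0.0673), np.float64(0.0673), np.float64(0.0674), np.float64(0.0675)]
t18 bar(n,f mm) [ 2.5 -6.9] ((308.3760070800781, 31.524200439453125), 89.10497283935547) 391 [np.float64(0.0673), np.float64(0.0656), np.float64(0.0666), np.float64(0.066)]
block ((406.30224609375, 104.92872619628906), (36.1279411315918, 71.4809799194336), 80.73436737060547) 0.055908432448147236
```

View pics/s18c.png

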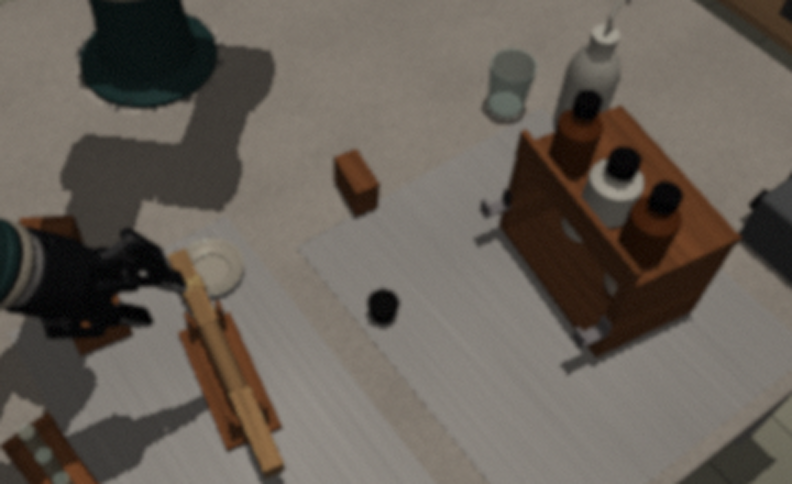

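View pics/w18.png

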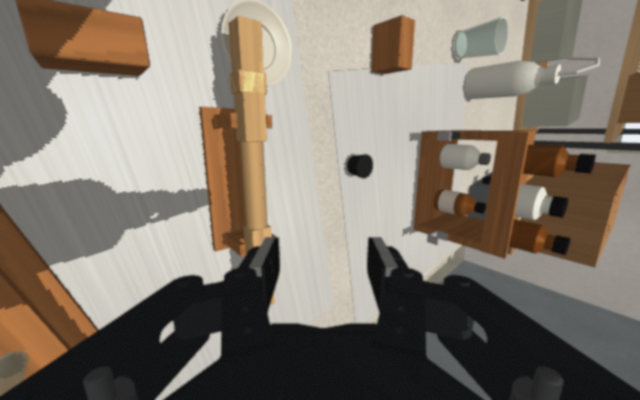

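The bar lies in both uprights with its top at 67 mm and its origin about 0 mm along. The block stands with its top at 56 mm. A quick check of the bystanders, then hand in.

Run:
```python
from m import *
for f in('scene0','s18'):
    im,W=cloud(f);x,y,z=W[...,0],W[...,1],W[...,2]
    for n,b in dict(stopper=(.53,.62,-.02,.07,.015,.04),dish=(.34,.45,-.18,-.07,.006,.025),wash=(.43,.53,.37,.48,.08,.17),beaker=(.34,.44,.34,.44,.05,.1),tuber=(.48,.75,-.46,-.33,.06,.16),bot=(.5,.85,.2,.36,.2,.3)).items():
        p=W[(x>b[0])&(x<b[1])&(y>b[2])&(y<b[3])&(z>b[4])&(z<b[5])];print(f,n,len(p),np.round(np.median(p,0),3) if len(p) else '')
s,_=st();print(np.abs(s['joint_vel']).max())
```

```text
scene0 stopper 168 [0.581 0.021 0.03 ]
scene0 dish 503 [ 0.395 -0.123  0.012]
scene0 wash 526 [0.493 0.439 0.124]
scene0 beaker 350 [0.394 0.391 0.071]
scene0 tuber 2138 [ 0.623 -0.399  0.076]
scene0 bot 1739 [0.696 0.244 0.234]
s18 stopper 167 [0.581 0.02  0.03 ]
s18 dish 348 [ 0.396 -0.109  0.011]
s18 wash 522 [0.494 0.44  0.125]
s18 beaker 350 [0.395 0.391 0.071]
s18 tuber 2136 [ 0.622 -0.399  0.076]
s18 bot 1745 [0.696 0.244 0.234]
t 16.93 pos [ 0.5387 -0.236   0.2312] F [ 0.3  0.7 -0.4] w 0.566 q [-0.76  0.33  1.7   0.56  1.56 -2.3 ]
axes x [ 0.104  0.634 -0.766] y [0.13  0.755 0.642] z [ 0.986 -0.167 -0.004]
0.024377183967284024
```

View pics/t18.png

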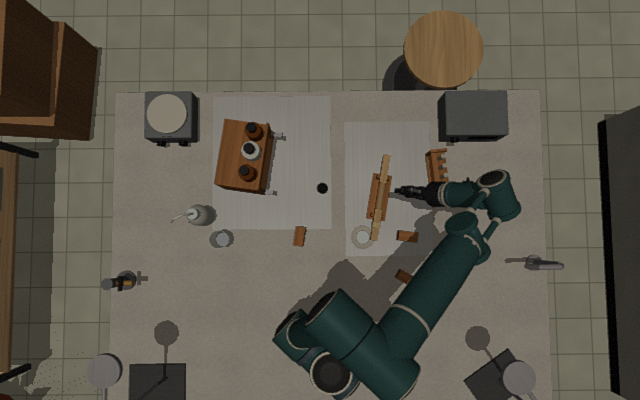

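```bash
python3 -c "
from workcell import bot
print(bot.finish_job())"
```

```text
the job is handed in; nothing more can be done
None
```

The job is done and handed in at about 17 s of the 61 s allowed; no verdict was reported.

**What I did:** I picked up the leftmost block and drove the bar about 30 mm lengthwise with it. The push peaked near 15 N at the readings I took, then dropped as the bar freed. I stood the block back upright and lifted the bar level with the tool leaned back 40°. I then laid the bar in the rest.

**Last checks before hand-in:**
- **Bar:** its top was at 66–68 mm (67 expected) along its length. The origin was about 0–2 mm along from the middle of the rest. Across, the three views ranged from −2.5 to +2.5 mm, inside the 12 mm allowed.
- **Block:** it stood upright with its top at 56 mm.
- **Gripper:** it was clear of everything, with wrist force about 1 N or less.
- **Bystanders:** the stopper, wash bottle, beaker, tube rack and rack bottles (checked as one group, tops only) were unchanged within 1 mm.

**One disagreement:** the dish's median point shifted 14 mm, within the 20 mm limit. I put that down to the bar now hiding part of it (348 visible pixels against 503), not to real movement. It also looked to be in the same place in the top view.

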